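Set up a bench spring tester with the master spring

TASK

Set up the spring tester for the next batch: lay the master spring in the tester's cradle, then push the slide until it just comes home against the stop collar, which marks the test length; lean on the collar only gently, and leave the slide there with the spring compressed. Finally turn the red hand on the dial until it lies over the black needle, so that the reading is kept, and leave everything else on the table where it is.

Things in the scene. Friction and masses are not known exactly. Their poses are not given: they have to be found in the camera images.
- tester: Horizontal spring tester, fixed: grey bed 130 x 344 mm (local x by y), 16 mm high; dark load head with dial at the +y end. Origin: centre of the underside, on the table; z up. Two steel guide rods along local y, 14 mm apart, tops at z = 42 mm, are the cradle and carry the slide. A spring lying on them has its axis at local x = 0, z = 52 mm. Open above.
- load_face (a point): Centre of the head's round load plate (34 mm across), at local (0, +45, 52) mm of the tester, facing the slide (local -y). 12 N push it in by 3 mm and drive the needle over its whole scale.
- master_spring: Steel coil spring, 24 mm across, 50 mm long, 50 g, one end painted blue. Origin: its centre; local y: its axis. It lies level in a wooden rest (spring_rest), axis 32 mm above the table; grasp it across the coils from above at mid length. Axially 0.3 N per mm; at most 24 mm of compression. Either end may face the load plate.
- spring_rest: Wooden rest of the spring, fixed: 42 mm wide (local x), 70 mm long (y, along the spring), 22 mm high, with a groove along the middle. Origin: centre of its underside.
- slide: Aluminium slide on the guide rods with a round steel press plate (34 mm across). Origin: centre of the press face, on the spring's axis; axes as the tester's. Moves only along the tester's y, toward the head (+y). It starts 63 to 77 mm from the load plate. A brake holds it wherever it is left: pushing takes about 7 N plus the spring's force.
- slide_grip (a point): Point in the upright black grip tongue on top of the slide, to pinch from above: 14 mm thick (tester's y), 34 mm wide (x), free from z = 69 mm to its top at z = 110 mm. The point is on its middle line at z = 96 mm, 32 mm behind the press face.
- ear_face (a point): Centre of the front face of the slide's ear on the near side (tester's -x); this face meets the stop collar on the third rod (stop_rod). 2 to 10 N on the collar, over and above brake and spring, bring it home; 12 N are too much.
- stop_rod: Third rod of the tester, 8 mm thick, along local y at local x = -46, z = 30 mm (near side); origin: its end at the load head. It carries the stop collar: dark ring with a yellow band, 19 mm across, 14 mm long, clamped at a place that is not measured: the ear meets it 10 to 20 mm after the spring has touched both plates. A hard stop: force rises within 1 mm.
- needle (a joint): Black needle of the dial on the load head, rad: 0 = no load, growing clockwise seen from above, 0.393 rad per newton (12 N over 4.71 rad).
- needle_tip (a point): Point on the black needle 34 mm from the dial's centre.
- red_hand (a joint): Red set hand of the dial and its knob, rad: same zero and sense as the needle (equal values = red hand over needle). Stays where it is left; range 0 to 4.71.
- red_knob (a point): On the upright axis of the black knurled knob of the red hand, in the dial's centre at tester local (0, +112) mm: 22 mm across, from z = 74 to z = 96 mm (dial face at 71 mm, dial 98 mm across). This point is at z = 87 mm.
- red_tip (a point): Point on the red hand 34 mm from the dial's centre.
- solder_spool: Bystander: green spool of solder wire, 62 mm across, 46 mm high, standing loose; origin under its centre.
- terminal_carton: Bystander: small brown carton 60 x 90 x 42 mm, loose; origin under its centre.

How it is judged:
On the way, in this order (a step that is already met when the one before it is completed fails the run):
1. the master spring lies on the two guide rods between the plates, let go (x of master_spring in the frame of tester between -0.005 and 0.005 m and z of master_spring in the frame of tester between 0.046 and 0.058 m and y of master_spring in the frame of tester between -0.02 and 0.04 m and angle between the y axis of master_spring and the y axis of tester, either way round below 0.12 rad and contact force between the fingers and master_spring below 0.1 N), for 0.2 s.
2. the slide is pressed home on the stop collar (more than 2 N between them) with the spring compressed (needle past 2 N) (contact force between slide and stop_rod above 2 N and value of joint needle above 0.8 rad), for 0.1 s.
At the end, for the whole second after the job is handed in: the spring lies in the cradle (within 5 mm of its middle line and 0.12 rad), let go; the slide's ear is within 2.5 mm of the stop collar; the needle shows over 2 N; the tips of red hand and needle, 34 mm from the dial's centre, are within 4 mm of each other (x of master_spring in the frame of tester between -0.005 and 0.005 m and z of master_spring in the frame of tester between 0.046 and 0.058 m and y of master_spring in the frame of tester between -0.02 and 0.04 m and angle between the y axis of master_spring and the y axis of tester, either way round below 0.12 rad and distance between ear_face and stop_collar_c0 below 0.0095 m and value of joint needle above 0.8 rad and horizontal distance between needle_tip and red_tip below 0.004 m); the robot touches nothing.
It fails at once if the slide is rammed into the stop collar (more than 12 N between them) (contact force between slide and stop_rod above 12 N).
It fails at once if the stop collar is shifted by more than 2 mm (distance of stop_collar_c0 from where it was at the start of the episode above 0.002 m).
It fails at once if the solder spool or the carton is moved by more than 20 mm (distance of any of solder_spool, terminal_carton from where it was at the start of the episode above 0.02 m).
It also fails if it takes over 72 s, if anything falls off the work surface, if the arm or the gripper's body presses on something with over 40 N, if the wrist force passes 120 N, or if a joint passes its speed limit or range.

ROBOT

A 6-joint arm with a two-finger parallel gripper is mounted at the origin on the work surface; the furniture and walls round the work are solid. World frame = base frame: x ahead of the robot, y to its left, z up, the work surface at z = 0. Lengths are in m, angles in rad, forces in N, time in s.
With the tool pointing down it reaches from about 0.35 to 0.775 m from the base axis. Payload 5.5 kg.
Tool frame: the origin (TCP) lies midway between the tips of the shut fingers; the grasp point (between the pads) lies 19 mm behind it (env.tcp_to_grasp is the distance from the TCP to the grasp point, in m); z points along the fingers, y is the direction in which the jaws open and shut (so a half turn about z gives the same grasp; the last joint's range is limited). The gripper opens to 85 mm and grips with 20 to 120 N. Pads are 22 mm wide; open, the fingers measure 114 mm over their backs; the gripper's body (76 mm by 85 mm) begins 54 mm behind the grasp point. The pads swing forward as they close: fully open they stand 13 mm farther back than shut.
Start: joints at [-1.402, 0.313, 0.046, 1.304, 0, 1.431], TCP at [0.175, -0.548, 0.231] pointing down, gripper open.
Joint ranges: [-2.76, 2.76], [-0.86, 1.69], [-1.03, 1.26], [-2.2, 2.34], [-1.47, 1.5], [-3.14, 3.14]. Speed limits (rad/s): [2.57, 2.57, 3.14, 3.14, 3.14, 3.14].

INTERFACE

Orientations are given as a unit quaternion [w, x, y, z].
In Python, from workcell import get_state, viewer, hand_in, finder, env gives the robot as it stands.
- The arm moves only by the tool arm_command, never from a script. Its argument "motion" is a list of rows, each an object of numbers: "x", "y", "z": the shift along the tool's x, y, z in mm; "rx", "ry", "rz": the turn, a rotation vector about the tool's x, y, z in degrees; "hand": the closure, from -1 (fully open) to 1 (shut). A call has 1 to 10 rows; each row is the pose to reach, as a shift and turn from the pose commanded when the call began, along the tool's axes at that moment; what a row does not reach only later rows make up. A row lasts 1/8 s, in which the tool goes at most 62.5 mm and 10.7 degrees, less where a joint would pass 70% of its speed; a pose out of reach is approached as far as the arm can. A call with a gripper value outside its range is refused whole. The fingers move at their own pace and stop on an object; "force" is the grip in N (left out, the last holds). Time passes only in rows, so rows that repeat a pose let the fingers close. It gives the time, the measured TCP pose, the force and the opening at its end, in the units of the state.
- get_state(): the state, without advancing time (a new reading comes with each control period).
- viewer.read_camera(name): name is "scene" or "top" or "wrist"; returns a dict with "image" (400x640x3 uint8, red, green, blue), "z_map" (400x640 float32, m along the optical axis (not along the pixel's ray), 0 where there is no reading), "intrinsics" (3x3 intrinsics, pixels), "rvec" (rotation vector, rad) and "tvec" (3), from world to camera coordinates, as OpenCV has them. Camera axes: x right, y down, z forward; pixel columns grow to the right and rows downward; lengths in m; the calibration is good to about 2 mm. A picture is of the moment at which its call begins.
- hand_in(): hands the job in, once; it reports no verdict.
Trained networks look in a picture, given as the dict that the camera call returned (one of the last four; its "shot" number tells which), for a name from the list of things; names that differ only in an ending like _2 or _b are one class to them, and where a whole thing is asked for, a point or a joint stands for the part that bears it (a point fixed in the world has none). Each returns a list of dicts, best first, with "score" (0 to 1); they miss things now and then, are a little off and sometimes report something else, mostly with a low value. They report only what shows in the picture. A call takes as long as a camera call.
- finder.find_in(picture, query): "at" ([column, row] in pixels, amid what is visible of it).
- finder.masks_of(picture, query): "region" (400x640 bool, what is visible of it) and "at" ([column, row] in pixels, amid what is visible of it).
The state is a dict: "clock": time; "joint_pos": joint angles; "qvel": joint speeds; "tau": joint torques, N m; "tcp_pos": TCP position; "orientation": TCP orientation; "wrist_force": force on the tool from outside, world axes, zero at the start; "ft_torque": the same for the moment, N m; "finger_gap": finger opening in m.
Only numpy, scipy, OpenCV 4.12 (cv2) and the standard library are available. Lean on these libraries where they do the work, as an engineer would, in place of code of your own. Each camera call takes 0.05 s, during which the arm holds its last target.

## Working session

There is one attempt and no reset: what is moved stays moved. The work goes in short steps, Python scripts to look and compute and a tool call to move; the robot and the scene stay as the last step left them, time stands still between calls to the robot, and variables do not carry over. Pictures are saved under pics/ and viewed, and the job is handed in when it is done.

Besides the shell and the picture viewer there is one more tool, called after "Request:" as name(argument=value, ...) on one line, values as JSON. arm_command: Moves the arm, as the interface text tells. Its arguments: {"type":"object","properties":{"motion":{"type":"array","items":{"type":"object","properties":{"x":{"type":"number"},"y":{"type":"number"},"z":{"type":"number"},"rx":{"type":"number"},"ry":{"type":"number"},"rz":{"type":"number"},"hand":{"type":"number"}}}},"force":{"type":"number"}},"required":["motion"]}

```bash
mkdir -p pics; ls; cat > h.py <<'E'
import numpy as np, cv2
from workcell import get_state, viewer, hand_in, finder, env
def save(p,name,crop=None,s=1):
    im=p["image"]
    if crop: im=im[crop[1]:crop[3],crop[0]:crop[2]]
    im=cv2.resize(im,None,fx=s,fy=s,interpolation=cv2.INTER_CUBIC)
    cv2.imwrite("pics/"+name,im[:,:,::-1])
def w(p,u,v,z=None):
    K=p["intrinsics"];R=cv2.Rodrigues(np.array(p["rvec"],float))[0];t=np.array(p["tvec"],float).ravel()
    ray=np.linalg.inv(K)@np.array([u,v,1.0])
    if z is None:
        d=p["z_map"][int(round(v)),int(round(u))]
        return R.T@(ray*d-t)
    c=-R.T@t; r=R.T@ray
    return c+r*(z-c[2])/r[2]
def cloud(p,mask=None):
    K=p["intrinsics"];R=cv2.Rodrigues(np.array(p["rvec"],float))[0];t=np.array(p["tvec"],float).ravel()
    m=p["z_map"]>0
    if mask is not None: m&=mask
    v,u=np.nonzero(m); d=p["z_map"][v,u]
    P=np.linalg.inv(K)@np.vstack([u*d,v*d,d])
    return (R.T@(P-t[:,None])).T
E
python3 - <<'E'
from h import *
s=get_state();print(s)
for n in ["scene","top"]:
    p=viewer.read_camera(n);save(p,n+"0.png")
    print(n,p["shot"],p["intrinsics"].tolist(),p["rvec"],p["tvec"])
    for q in ["tester","master_spring","spring_rest","slide","slide_grip","load_face","ear_face","stop_rod","red_knob","red_tip","needle_tip","solder_spool","terminal_carton"]:
        r=finder.find_in(p,q)
        print(n,q,[(np.round(a["at"]).tolist(),round(a["score"],2),w(p,*a["at"]).round(3).tolist()) for a in r[:2]])
E
```

```text
pics
{'clock': 0.0, 'joint_pos': array([-1.40160970e+00,  3.13995230e-01,  4.49749480e-02,  1.30358852e+00,
        5.57293097e-06,  1.43116502e+00]), 'qvel': array([ 0.00060324,  0.00162737,  0.0001581 ,  0.0001865 , -0.00142588,
       -0.00075811]), 'tau': array([-1.43619955e-04, -4.80633116e+01,  2.98530400e+01,  1.95192610e-02,
       -1.99249271e-04,  1.64142602e-05]), 'tcp_pos': array([ 0.17465025, -0.54730123,  0.23041016]), 'orientation': array([-9.06180978e-04,  9.88102197e-01,  1.53796057e-01, -1.06054422e-05]), 'wrist_force': array([-0.44965628,  0.42905479, -0.18716947]), 'ft_torque': array([-0.06188502,  0.01159079, -0.01514595]), 'finger_gap': 0.08551117832127746}
scene 1 [[365.5055646967929, 0.0, 321.91529728946017], [0.0, 365.5055646967929, 202.24665102004576], [0.0, 0.0, 1.0]] [ 0.75991004 -2.56511153  1.12659496] [0.51642417 0.23941715 0.80325431]
scene tester [([346.0, 205.0], 0.58, [0.531, 0.015, 0.062])]
scene master_spring [([285.0, 312.0], 0.51, [0.488, 0.339, 0.027])]
scene spring_rest [([290.0, 321.0], 0.88, [0.469, 0.347, 0.02]), ([355.0, 179.0], 0.7, [0.56
[... 1384 characters left out ...]
de_grip [([382.0, 207.0], 0.78, [0.544, -0.099, 0.084])]
top load_face [([321.0, 150.0], 0.75, [0.712, 0.054, 0.047]), ([361.0, 208.0], 0.7, [0.551, -0.05, 0.043])]
top ear_face [([379.0, 204.0], 0.89, [0.556, -0.095, 0.065])]
top stop_rod [([390.0, 221.0], 0.75, [0.517, -0.126, 0.035])]
top red_knob [([316.0, 207.0], 0.46, [0.543, 0.07, 0.095])]
top red_tip [([320.0, 205.0], 0.47, [0.549, 0.058, 0.095])]
top needle_tip [([317.0, 204.0], 0.62, [0.552, 0.065, 0.094]), ([379.0, 204.0], 0.4, [0.556, -0.094, 0.065])]
top solder_spool [([322.0, 150.0], 0.92, [0.712, 0.053, 0.043]), ([422.0, 164.0], 0.72, [0.672, -0.216, 0.043])]
top terminal_carton [([420.0, 162.0], 0.87, [0.676, -0.212, 0.044])]
```

View pics/scene0.png

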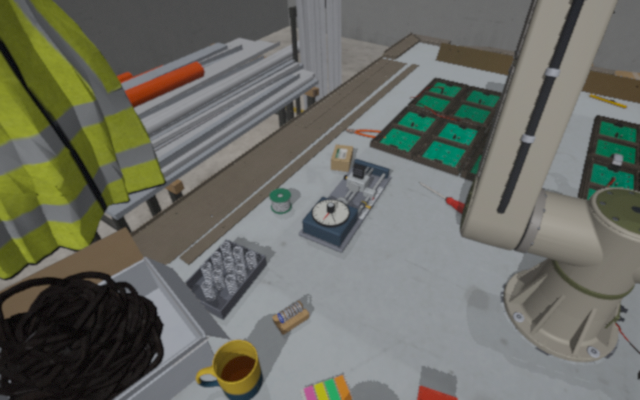

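```bash
python3 - <<'E'
from h import *
p=viewer.read_camera("top");save(p,"top1.png",(180,120,460,300),2.8)
E
```

```text
(no output)
```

View pics/top1.png

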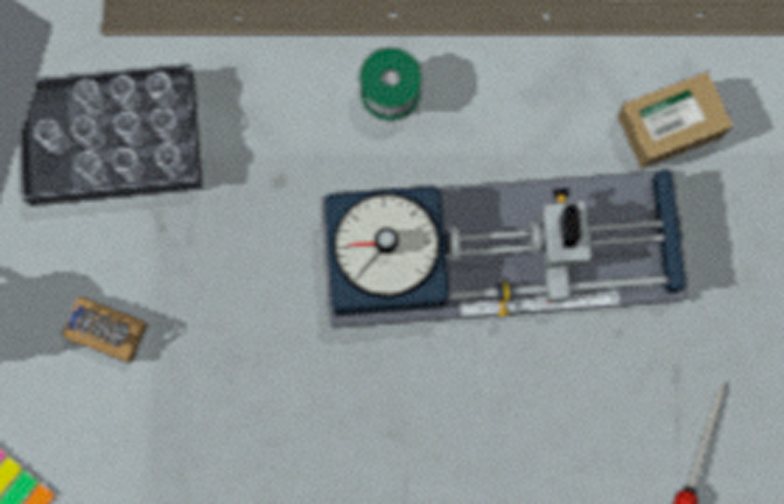

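```bash
python3 - <<'E'
from h import *
p=viewer.read_camera("top")
C=cloud(p)
m=(C[:,0]>0.42)&(C[:,0]<0.66)&(C[:,1]>-0.25)&(C[:,1]<0.16)&(C[:,2]>0.009)
A=C[m]; m2=~((A[:,0]>0.61)&(A[:,1]<-0.15)); A=A[m2]
print(len(A), np.percentile(A[:,2],[1,50,99]))
r=cv2.minAreaRect(A[:,:2].astype(np.float32)*1000);print(r)
f=lambda x,y:(180+x/2.8,120+y/2.8)
for n,x,y,z in [("knob",386,239,.096),("dialc",386,244,.071),("BL",333,327,.016),("BR",688,294,.016),("collar",506,291,.035),("rodR1",662,231,.04),("ear",556,285,.03)]:
    print(n,w(p,*f(x,y),z=z).round(4))
m=(C[:,0]>0.4)&(C[:,0]<0.52)&(C[:,1]>0.26)&(C[:,1]<0.39)&(C[:,2]>0.012)
A=C[m];print(len(A),A.min(0),A.max(0));r=cv2.minAreaRect(A[:,:2].astype(np.float32)*1000);print(r)
for a in finder.masks_of(p,"spring_rest")[:1]:
    A=cloud(p,a["region"]);print(cv2.minAreaRect(A[:,:2].astype(np.float32)*1000),A[:,2].max())
p=viewer.read_camera("wrist");save(p,"w0.png")
R=cv2.Rodrigues(np.array(p["rvec"]))[0];print(-R.T@np.ravel(p["tvec"]),R,p["intrinsics"])
print(cv2.Rodrigues(R)[0].ravel())
E
```

```text
5878 [0.01087852 0.03634063 0.10714279]
((549.986328125, -45.15473937988281), (188.7049102783203, 345.45428466796875), 11.10824203491211)
knob [0.5475 0.0636 0.096 ]
dialc [0.548  0.0638 0.071 ]
BL [0.4789 0.1148 0.016 ]
BR [ 0.5094 -0.2247  0.016 ]
collar [ 0.5097 -0.0491  0.035 ]
rodR1 [ 0.566  -0.1979  0.04  ]
ear [ 0.5162 -0.097   0.03  ]
388 [0.44872276 0.29358498 0.01286872] [0.50789047 0.36955643 0.05022912]
((478.2787780761719, 332.1092834472656), (70.07622528076172, 41.9173469543457), 69.01908874511719)
((479.0968322753906, 331.79425048828125), (70.03614807128906, 43.7183723449707), 68.93173217773438) 0.04426603492281631
[ 0.25178983 -0.5241769   0.37462234] [[ 3.03432255e-01 -9.52852954e-01  3.38363690e-04]
 [-9.05142951e-01 -2.88128199e-01  3.12567399e-01]
 [-2.97733277e-01 -9.51492982e-02 -9.49895524e-01]] [[280.43165876   0.         324.21225132]
 [  0.         280.43165876 195.94737433]
 [  0.           0.           1.        ]]
[-2.31877333  1.6951981   0.27133714]
```

View pics/w0.png

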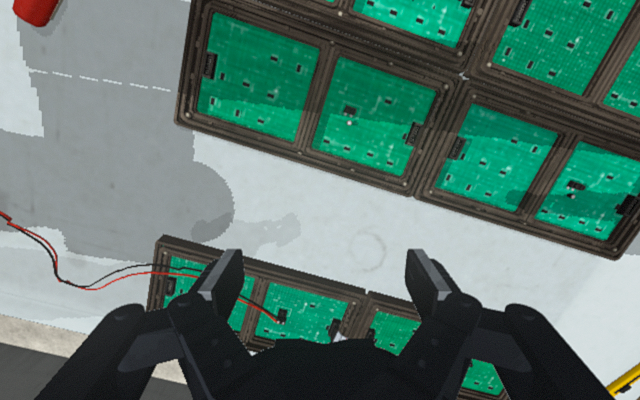

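Request:
arm_command(motion=[{"x": 46,"y": -37,"z": -5,"rz": -3},{"x": 92,"y": -75,"z": -10,"rz": -6},{"x": 138,"y": -112,"z": -15,"rz": -9},{"x": 184,"y": -150,"z": -20,"rz": -12},{"x": 230,"y": -187,"z": -20,"rz": -15},{"x": 276,"y": -224,"z": -20,"rz": -18},{"x": 322,"y": -262,"z": -20,"rz": -21},{"x": 368,"y": -299,"z": -20,"rz": -24},{"x": 414,"y": -337,"z": -20,"rz": -26},{"x": 450,"y": -366,"z": -20,"rz": -26}])

```text
invalid input at $.motion[0]: expected keys x, y, z, rx, ry, rz, hand
```

```bash
python3 - <<'E'
from h import *
s=get_state();print(s["clock"],s["tcp_pos"],s["orientation"],s["joint_pos"])
p=viewer.read_camera("wrist");save(p,"w1.png")
np.savez("w1.npz",**{k:p[k] for k in ["image","z_map","intrinsics","rvec","tvec"]})
E
```

```text
1.6 [ 0.17475231 -0.54783005  0.23132896] [4.50726800e-05 9.88104915e-01 1.53781253e-01 2.44831370e-05] [-1.40161159e+00  3.13172448e-01  4.60758205e-02  1.30360884e+00
  4.76276423e-05  1.43119324e+00]
```

View pics/w1.png

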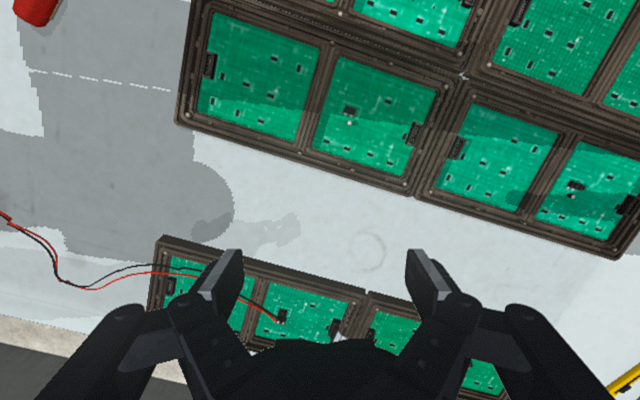

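Request:
arm_command(motion=[{"x": 46,"y": -37,"z": -5,"rx": 0,"ry": 0,"rz": -3,"hand": -1},{"x": 92,"y": -75,"z": -10,"rx": 0,"ry": 0,"rz": -6,"hand": -1},{"x": 138,"y": -112,"z": -15,"rx": 0,"ry": 0,"rz": -9,"hand": -1},{"x": 184,"y": -150,"z": -20,"rx": 0,"ry": 0,"rz": -12,"hand": -1},{"x": 230,"y": -187,"z": -20,"rx": 0,"ry": 0,"rz": -15,"hand": -1},{"x": 276,"y": -224,"z": -20,"rx": 0,"ry": 0,"rz": -18,"hand": -1},{"x": 322,"y": -262,"z": -20,"rx": 0,"ry": 0,"rz": -21,"hand": -1},{"x": 368,"y": -299,"z": -20,"rx": 0,"ry": 0,"rz": -24,"hand": -1},{"x": 414,"y": -337,"z": -20,"rx": 0,"ry": 0,"rz": -26,"hand": -1},{"x": 450,"y": -366,"z": -20,"rx": 0,"ry": 0,"rz": -26,"hand": -1}])

```text
clock: 2.9
tcp_pos: [0.4932, -0.0602, 0.2515]
orientation: [0.0, 0.928, 0.373, 0.0]
wrist_force: [-0.3, -1.1, 0.9]
finger_gap: 0.0851
```

```bash
python3 - <<'E'
from h import *
s=get_state();print(s["clock"],s["tcp_pos"],s["orientation"],s["joint_pos"],s["qvel"])
p=viewer.read_camera("wrist");save(p,"w2.png")
np.savez("w2.npz",**{k:p[k] for k in ["image","z_map","intrinsics","rvec","tvec"]})
E
```

```text
2.9 [ 0.49323079 -0.06022125  0.25152515] [2.78813080e-04 9.27867139e-01 3.72910696e-01 3.28406802e-04] [-2.83177860e-01  1.55337548e-01 -1.08782109e-01  1.30581571e+00
 -3.32353892e-05  2.09412665e+00] [ 0.72950797  0.2938294   0.34377244  0.04991124 -0.00585764  0.73925437]
```

View pics/w2.png

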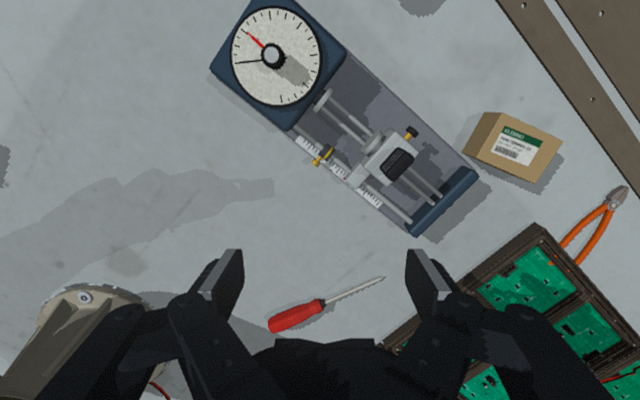

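Request:
arm_command(motion=[{"x": 40,"y": -45,"z": 0,"rx": 0,"ry": 0,"rz": -4,"hand": -1},{"x": 80,"y": -90,"z": 0,"rx": 0,"ry": 0,"rz": -8,"hand": -1},{"x": 120,"y": -135,"z": 10,"rx": 0,"ry": 0,"rz": -12,"hand": -1},{"x": 160,"y": -180,"z": 20,"rx": 0,"ry": 0,"rz": -16,"hand": -1},{"x": 200,"y": -225,"z": 40,"rx": 0,"ry": 0,"rz": -20,"hand": -1},{"x": 235,"y": -265,"z": 60,"rx": 0,"ry": 0,"rz": -25,"hand": -1},{"x": 262,"y": -295,"z": 80,"rx": 0,"ry": 0,"rz": -25,"hand": -1},{"x": 262,"y": -295,"z": 80,"rx": 0,"ry": 0,"rz": -25,"hand": -1},{"x": 262,"y": -295,"z": 80,"rx": 0,"ry": 0,"rz": -25,"hand": -1},{"x": 262,"y": -295,"z": 80,"rx": 0,"ry": 0,"rz": -25,"hand": -1}])

```text
clock: 4.2
tcp_pos: [0.4785, 0.3309, 0.1722]
orientation: [0.0, 0.826, 0.564, 0.001]
wrist_force: [-0.9, -0.2, 0.7]
finger_gap: 0.0853
```

```bash
python3 - <<'E'
from h import *
s=get_state();print(s["clock"],s["tcp_pos"],s["orientation"],s["joint_pos"],s["qvel"])
p=viewer.read_camera("wrist");save(p,"w3.png")
np.savez("w3.npz",**{k:p[k] for k in ["image","z_map","intrinsics","rvec","tvec"]})
for q in ["spring_rest","master_spring"]:
  for a in finder.masks_of(p,q)[:1]:
    A=cloud(p,a["region"]);print(q,a["score"],a["at"],cv2.minAreaRect(A[:,:2].astype(np.float32)*1000),np.percentile(A[:,2],[1,50,99]))
E
```

```text
4.2 [0.47854853 0.33088297 0.17216758] [2.39532476e-04 8.26091777e-01 5.63535288e-01 5.44639589e-04] [ 4.67183212e-01  3.48007961e-01 -5.07256837e-02  1.17092000e+00
 -3.32128457e-04  2.41145720e+00] [-3.82633713e-03 -4.59332571e-03  5.82071490e-05 -1.10369688e-03
  6.12754053e-04  1.00453737e-03]
spring_rest 0.9 [322.6, 169.9] ((477.9492492675781, 328.6270446777344), (78.20980072021484, 45.57188415527344), 67.35237884521484) [0.0004612  0.02225373 0.03780523]
master_spring 0.57 [325.7, 178.9] ((478.1237487792969, 328.9154052734375), (58.03938674926758, 24.664392471313477), 69.42356872558594) [0.0078713  0.03517378 0.04536277]
```

View pics/w3.png

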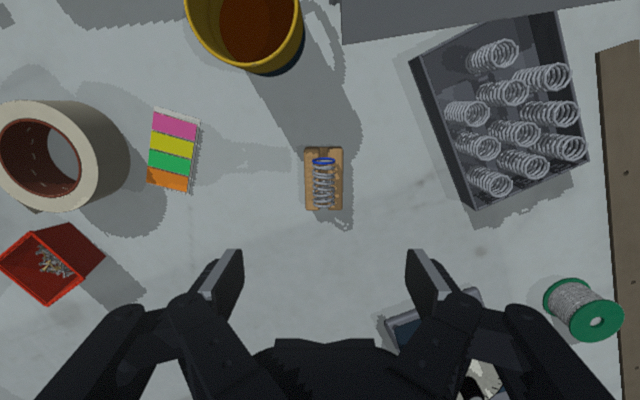

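```bash
python3 - <<'E'
from h import *
p=dict(np.load("w3.npz"));save(p,"w3c.png",(290,130,360,230),6)
E
```

```text
(no output)
```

View pics/w3c.png

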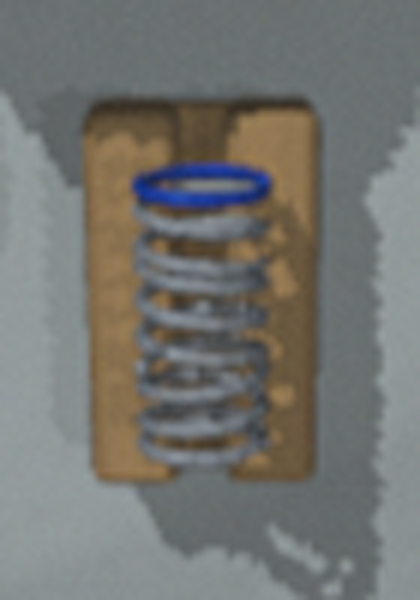

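```bash
python3 - <<'E'
from h import *
p=dict(np.load("w3.npz"))
f=lambda x,y:(290+x/6,130+y/6)
a=w(p,*f(203,186),z=.032);b=w(p,*f(205,442),z=.032);print(a,b,(a+b)/2,np.linalg.norm(a-b),np.degrees(np.arctan2(*(a-b)[[1,0]])))
A=w(p,*f(137,186),z=.032);B=w(p,*f(271,186),z=.032);print(np.linalg.norm(A-B),(A+B)/2)
# rest top corners z=.022
c=[w(p,*f(*q),z=.022) for q in [(90,112),(313,107),(98,478),(312,478)]];print(np.mean(c,0),c)
d=w(p,*f(203,186));print(d)
E
```

```text
[0.48790669 0.35318577 0.032     ] [0.47129898 0.30994394 0.032     ] [0.47960283 0.33156486 0.032     ] 0.04632139706102428 68.98993290120299
0.022830024453117975 [0.48806537 0.35312349 0.032     ]
[0.47961631 0.33197566 0.022     ] [array([0.47364338, 0.37066858, 0.022     ]), array([0.51005724, 0.35730686, 0.022     ]), array([0.44879825, 0.30725906, 0.022     ]), array([0.48596637, 0.29266812, 0.022     ])]
[0.48729424 0.35165199 0.02354808]
```

Request:
arm_command(motion=[{"x": 0,"y": 0,"z": 50,"rx": 0,"ry": 0,"rz": 0,"hand": -0.5},{"x": 0,"y": 0,"z": 100,"rx": 0,"ry": 0,"rz": 0,"hand": -0.2},{"x": 0,"y": 0,"z": 130,"rx": 0,"ry": 0,"rz": 0,"hand": -0.2},{"x": 0,"y": 0,"z": 147,"rx": 0,"ry": 0,"rz": 0,"hand": -0.2},{"x": 0,"y": 0,"z": 147,"rx": 0,"ry": 0,"rz": 0,"hand": -0.2},{"x": 0,"y": 0,"z": 147,"rx": 0,"ry": 0,"rz": 0,"hand": -0.2}], force=20)

```text
clock: 5.1
tcp_pos: [0.4791, 0.3323, 0.0257]
orientation: [0.0, 0.826, 0.564, 0.001]
wrist_force: [1.2, -0.2, 1.0]
finger_gap: 0.0513
```

```bash
python3 - <<'E'
from h import *
s=get_state();print(s["clock"],s["tcp_pos"],s["wrist_force"],s["finger_gap"])
p=viewer.read_camera("wrist");save(p,"w4.png",(170,100,470,325),2.6)
E
```

```text
5.1 [0.4790801  0.3323183  0.02574216] [ 1.15920284 -0.2222035   0.99301197] 0.05127124052440317
```

View pics/w4.png

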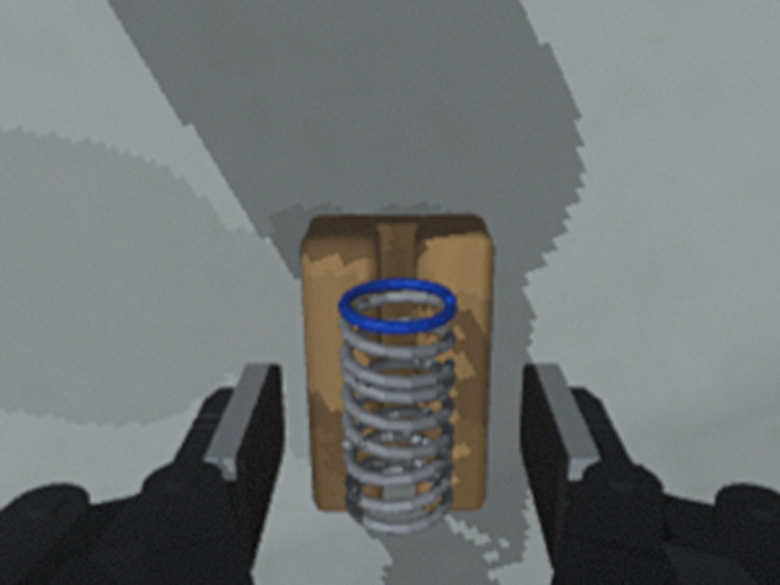

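Request:
arm_command(motion=[{"x": 0,"y": 0,"z": 1,"rx": 0,"ry": 0,"rz": 0,"hand": 0.1},{"x": 0,"y": 0,"z": 1,"rx": 0,"ry": 0,"rz": 0,"hand": 0.3},{"x": 0,"y": 0,"z": 1,"rx": 0,"ry": 0,"rz": 0,"hand": 0.5},{"x": 0,"y": 0,"z": 1,"rx": 0,"ry": 0,"rz": 0,"hand": 1},{"x": 0,"y": 0,"z": 1,"rx": 0,"ry": 0,"rz": 0,"hand": 1},{"x": 0,"y": 0,"z": 1,"rx": 0,"ry": 0,"rz": 0,"hand": 1}], force=20)

```text
clock: 5.9
tcp_pos: [0.4781, 0.3321, 0.0238]
orientation: [0.0, 0.826, 0.564, 0.0]
wrist_force: [-1.8, 0.1, 5.6]
finger_gap: 0.0225
```

Request:
arm_command(motion=[{"x": 0,"y": 0,"z": -30,"rx": 0,"ry": 0,"rz": 0,"hand": 1},{"x": 0,"y": 0,"z": -80,"rx": 0,"ry": 0,"rz": 0,"hand": 1},{"x": 0,"y": 0,"z": -130,"rx": 0,"ry": 0,"rz": 0,"hand": 1},{"x": 0,"y": 0,"z": -170,"rx": 0,"ry": 0,"rz": 0,"hand": 1},{"x": 0,"y": 0,"z": -170,"rx": 0,"ry": 0,"rz": 0,"hand": 1},{"x": 0,"y": 0,"z": -170,"rx": 0,"ry": 0,"rz": 0,"hand": 1}])

```text
clock: 6.65
tcp_pos: [0.4775, 0.3316, 0.1922]
orientation: [-0.0, 0.826, 0.564, -0.001]
wrist_force: [0.6, 0.3, -1.1]
finger_gap: 0.0229
```

```bash
python3 - <<'E'
from h import *
s=get_state();print(s["clock"],s["tcp_pos"],s["orientation"],s["wrist_force"],s["finger_gap"])
p=viewer.read_camera("wrist");save(p,"w5.png",(170,100,470,325),2.6)
np.savez("w5.npz",**{k:p[k] for k in ["image","z_map","intrinsics","rvec","tvec"]})
E
```

```text
6.65 [0.47746043 0.33163565 0.19220188] [-6.26452227e-06  8.25648954e-01  5.64183790e-01 -6.74678291e-04] [ 0.62730221  0.34246119 -1.08962837] 0.02291307908836905
```

View pics/w5.png

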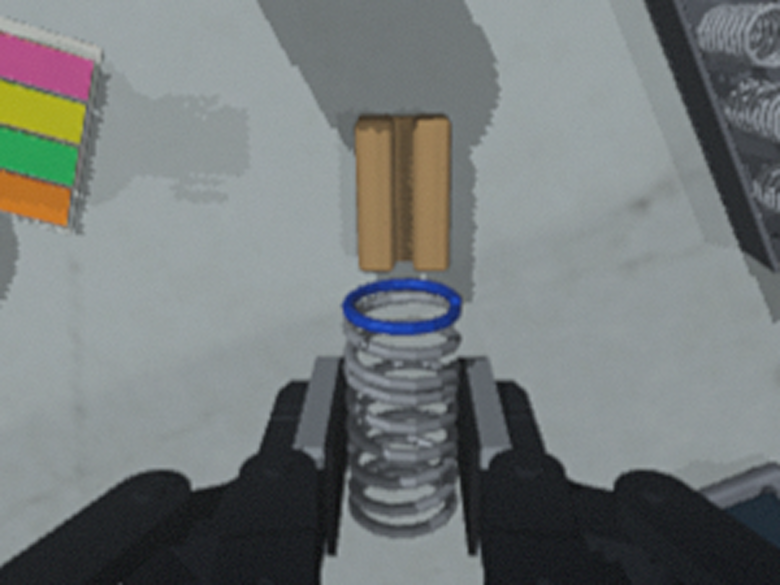

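Request:
arm_command(motion=[{"x": -30,"y": 20,"z": -30,"rx": 0,"ry": 0,"rz": -3,"hand": 1},{"x": -75,"y": 48,"z": -58,"rx": 0,"ry": 0,"rz": -7,"hand": 1},{"x": -120,"y": 77,"z": -58,"rx": 0,"ry": 0,"rz": -11,"hand": 1},{"x": -165,"y": 105,"z": -58,"rx": 0,"ry": 0,"rz": -15,"hand": 1},{"x": -210,"y": 134,"z": -58,"rx": 0,"ry": 0,"rz": -19,"hand": 1},{"x": -255,"y": 163,"z": -58,"rx": 0,"ry": 0,"rz": -23,"hand": 1},{"x": -300,"y": 191,"z": -58,"rx": 0,"ry": 0,"rz": -26.4,"hand": 1},{"x": -337,"y": 215,"z": -58,"rx": 0,"ry": 0,"rz": -26.4,"hand": 1},{"x": -337,"y": 215,"z": -58,"rx": 0,"ry": 0,"rz": -26.4,"hand": 1},{"x": -337,"y": 215,"z": -58,"rx": 0,"ry": 0,"rz": -26.4,"hand": 1}])

```text
clock: 7.95
tcp_pos: [0.5549, -0.0598, 0.2497]
orientation: [-0.001, 0.675, 0.738, -0.001]
wrist_force: [-1.0, 0.2, -0.6]
finger_gap: 0.0234
```

Request:
arm_command(motion=[{"x": -337,"y": 215,"z": -58,"rx": 0,"ry": 0,"rz": -26.4,"hand": 1}])

```text
clock: 8.07
tcp_pos: [0.5902, -0.1046, 0.2587]
orientation: [-0.004, 0.599, 0.801, -0.001]
wrist_force: [2.9, -0.4, 0.9]
finger_gap: 0.0229
```

```bash
python3 - <<'E'
from h import *
s=get_state();print(s["clock"],s["tcp_pos"],s["orientation"],s["wrist_force"],s["finger_gap"])
E
```

```text
8.075 [ 0.59017798 -0.10463586  0.25869684] [-3.53946778e-03  5.98761099e-01  8.00919587e-01 -6.58998497e-04] [ 2.871745   -0.39109177  0.91663296] 0.02287327908407159
```

My extra settling row was wrong: shifts are relative to the new pose, so it moved the arm further. I'll settle it and correct.

Request:
arm_command(motion=[{"x": 0,"y": 0,"z": 0,"rx": 0,"ry": 0,"rz": 0,"hand": 1},{"x": 0,"y": 0,"z": 0,"rx": 0,"ry": 0,"rz": 0,"hand": 1}])

```text
clock: 8.32
tcp_pos: [0.5931, -0.1079, 0.2595]
orientation: [-0.001, 0.603, 0.798, -0.0]
wrist_force: [-1.0, 0.3, 0.2]
finger_gap: 0.0233
```

```bash
python3 - <<'E'
from h import *
s=get_state();print(s["clock"],s["tcp_pos"],s["orientation"],np.degrees(2*np.arctan2(s["orientation"][2],s["orientation"][1])),s["joint_pos"],s["finger_gap"])
E
```

```text
8.325 [ 0.59312213 -0.10785585  0.25953877] [-8.67857075e-04  6.02845452e-01  7.97857496e-01 -1.57269521e-04] 105.85204411250135 [-3.13111127e-01  3.65611985e-01  1.89049325e-01  1.39597659e+00
  2.71768598e-04  9.81014600e-01] 0.02327259779909616
```

Request:
arm_command(motion=[{"x": 28,"y": -11,"z": 5,"rx": 0,"ry": 0,"rz": 5,"hand": 1},{"x": 56,"y": -22,"z": 9,"rx": 0,"ry": 0,"rz": 10.7,"hand": 1},{"x": 56,"y": -22,"z": 9,"rx": 0,"ry": 0,"rz": 10.7,"hand": 1},{"x": 56,"y": -22,"z": 9,"rx": 0,"ry": 0,"rz": 10.7,"hand": 1},{"x": 56,"y": -22,"z": 9,"rx": 0,"ry": 0,"rz": 10.7,"hand": 1}])

```text
clock: 8.95
tcp_pos: [0.5574, -0.0613, 0.2515]
orientation: [0.0, 0.675, 0.738, 0.0]
wrist_force: [-0.0, 0.2, -0.6]
finger_gap: 0.0231
```

```bash
python3 - <<'E'
from h import *
s=get_state();print(s["clock"],s["tcp_pos"],s["orientation"],np.degrees(2*np.arctan2(s["orientation"][2],s["orientation"][1])),s["finger_gap"])
p=viewer.read_camera("wrist");save(p,"w6.png")
np.savez("w6.npz",**{k:p[k] for k in ["image","z_map","intrinsics","rvec","tvec"]})
E
```

```text
8.95 [ 0.55741726 -0.06134985  0.25146904] [3.56188455e-04 6.74543736e-01 7.38234794e-01 9.72791429e-05] 95.16253540388733 0.023094346630402756
```

View pics/w6.png

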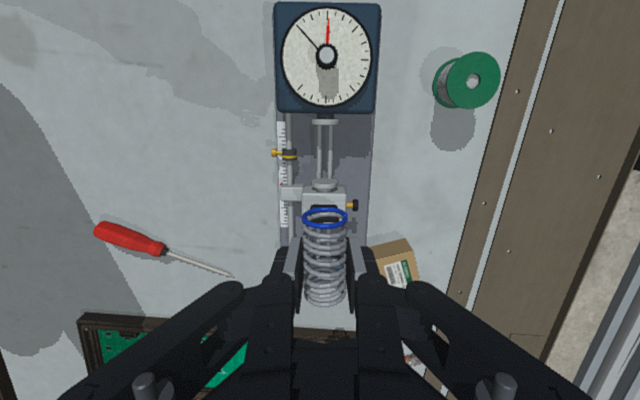

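```bash
python3 - <<'E'
from h import *
p=dict(np.load("w6.npz"));save(p,"w6a.png",(260,0,400,115),5);save(p,"w6b.png",(260,100,400,225),4.8)
E
```

```text
(no output)
```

View pics/w6a.png

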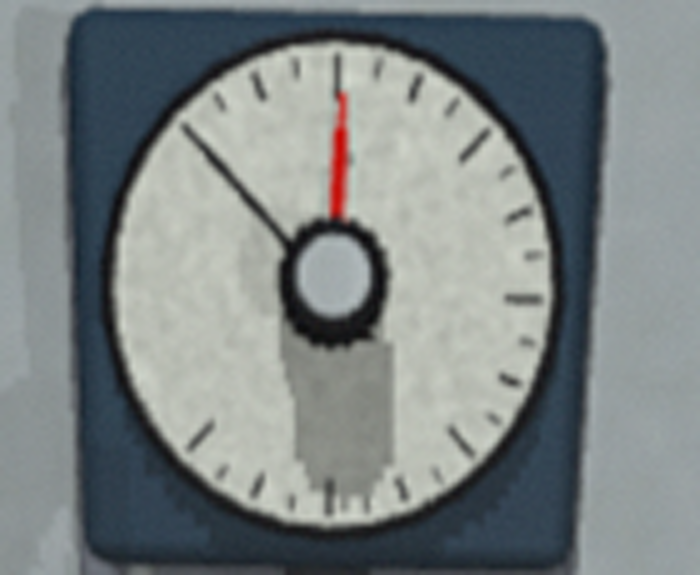

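View pics/w6b.png

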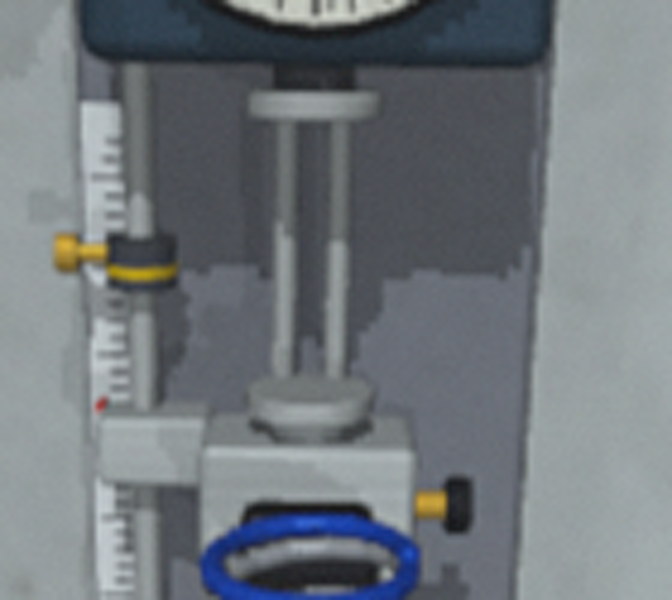

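```bash
python3 - <<'E'
from h import *
p=dict(np.load("w6.npz"))
fa=lambda x,y:(260+x/5,0+y/5); fb=lambda x,y:(260+x/4.8,100+y/4.8)
k=w(p,*fa(335,275),z=.096);d=w(p,*fa(333,285),z=.071)
print("knob",k,"dial",d)
r1=w(p,*fb(313,130),z=.041);r2=w(p,*fb(310,365),z=.041);print("rods",r1,r2)
print("rodsep",w(p,*fb(286,128),z=.041)-w(p,*fb(340,128),z=.041))
sr1=w(p,*fb(140,90),z=.034);sr2=w(p,*fb(146,560),z=.034);print("stop rod",sr1,sr2)
for nm,a,b in [("rods",r1,r2),("stop",sr1,sr2),("knob-rod2",k,r2)]:
    e=(a-b)[:2];print(nm,np.degrees(np.arctan2(e[1],e[0])))
# bed edges z=.016
e1=w(p,*fb(547,150),z=.016);e2=w(p,*fb(518,590),z=.016);e=(e1-e2)[:2];print("edge",e1,e2,np.degrees(np.arctan2(e[1],e[0])))
th=np.radians(5.1)
for th in np.radians([4.5,5.1,5.7]):
    yv=np.array([-np.sin(th),np.cos(th)]);xv=np.array([np.cos(th),np.sin(th)])
    o=k[:2]-.112*yv
    L=lambda q:(((q[:2]-o)@xv).round(4),((q[:2]-o)@yv).round(4))
    print(np.degrees(th),o,"r1",L(r1),"r2",L(r2),"s",L(sr1),L(sr2),"edge",L(e1),L(e2))
    for n,x,y,z in [("plate top",313,92,.069),("plate face top",313,96,.069),("press top front",311,382,.069),("press back",311,402,.069),("ear front top",153,412,.036),("collar mid",141,262,.0395),("collar band near",141,272,.0395)]:
        q=w(p,*fb(x,y),z=z);print("   ",n,L(q),w(p,*fb(x,y)).round(3))
b=w(p,170/1+0+323.5-170,217,z=.2595);print(b,get_state()["tcp_pos"])
E
```

```text
knob [0.5496014  0.06227748 0.096     ] dial [0.54923777 0.06409544 0.071     ]
rods [ 0.55454295 -0.00937042  0.041     ] [ 0.559337   -0.07106642  0.041     ]
rodsep [-0.01376116 -0.00123605  0.        ]
stop rod [ 0.50912024 -0.00387052  0.034     ] [ 0.51748062 -0.13483313  0.034     ]
rods 94.44320391289263
stop 93.6526851998935
knob-rod2 94.17582440939096
edge [ 0.61943408 -0.01085686  0.016     ] [ 0.62963885 -0.14213576  0.016     ] 94.4448605157635
4.5 [ 0.55838882 -0.04937726] r1 (np.float64(-0.0007), np.float64(0.0402)) r2 (np.float64(-0.0008), np.float64(-0.0217)) s (np.float64(-0.0455), np.float64(0.0492)) (np.float64(-0.0475), np.float64(-0.082)) edge (np.float64(0.0639), np.float64(0.0336)) (np.float64(0.0638), np.float64(-0.0981))
    plate top (np.float64(-0.0009), np.float64(0.051)) [0.553 0.001 0.07 ]
    plate face top (np.float64(-0.0009), np.float64(0.0501)) [0.554 0.001 0.07 ]
    press top front (np.float64(-0.0006), np.float64(-0.019)) [ 0.56  -0.073  0.053]
    press back (np.float64(-0.0005), np.float64(-0.0242)) [ 0.56  -0.073  0.069]
    ear front top (np
[... 1338 characters left out ...]
4(0.0323)) (np.float64(0.0593), np.float64(-0.0994))
    plate top (np.float64(-0.0022), np.float64(0.051)) [0.553 0.001 0.07 ]
    plate face top (np.float64(-0.0022), np.float64(0.0501)) [0.554 0.001 0.07 ]
    press top front (np.float64(-0.0033), np.float64(-0.019)) [ 0.56  -0.073  0.053]
    press back (np.float64(-0.0034), np.float64(-0.0242)) [ 0.56  -0.073  0.069]
    ear front top (np.float64(-0.0472), np.float64(-0.0359)) [ 0.518 -0.088  0.04 ]
    collar mid (np.float64(-0.0481), np.float64(0.0065)) [ 0.512 -0.048  0.039]
    collar band near (np.float64(-0.0482), np.float64(0.0038)) [ 0.512 -0.05   0.04 ]
[ 0.55563268 -0.03817096  0.2595    ] [ 0.55745006 -0.06155744  0.25135741]
```

Request:
arm_command(motion=[{"x": 12,"y": 1,"z": 45,"rx": 0,"ry": 0,"rz": 0.8,"hand": 1},{"x": 24,"y": 1.5,"z": 90,"rx": 0,"ry": 0,"rz": 0.8,"hand": 1},{"x": 24,"y": 1.5,"z": 135,"rx": 0,"ry": 0,"rz": 0.8,"hand": 1},{"x": 24,"y": 1.5,"z": 170,"rx": 0,"ry": 0,"rz": 0.8,"hand": 1},{"x": 24,"y": 1.5,"z": 185,"rx": 0,"ry": 0,"rz": 0.8,"hand": 1},{"x": 24,"y": 1.5,"z": 185,"rx": 0,"ry": 0,"rz": 0.8,"hand": 1},{"x": 24,"y": 1.5,"z": 185,"rx": 0,"ry": 0,"rz": 0.8,"hand": 1}])

```text
clock: 9.88
tcp_pos: [0.5578, -0.0377, 0.0677]
orientation: [0.001, 0.68, 0.733, 0.001]
wrist_force: [0.5, 0.9, -1.0]
finger_gap: 0.023
```

```bash
python3 - <<'E'
from h import *
s=get_state();print(s["clock"],s["tcp_pos"],s["orientation"],np.degrees(2*np.arctan2(s["orientation"][2],s["orientation"][1])),s["wrist_force"],s["finger_gap"])
p=viewer.read_camera("wrist");save(p,"w7.png",(190,50,460,325),2.1)
np.savez("w7.npz",**{k:p[k] for k in ["image","z_map","intrinsics","rvec","tvec"]})
E
```

```text
9.875 [ 0.55777341 -0.03771914  0.06774977] [1.14810145e-03 6.79935908e-01 7.33270374e-01 6.34012398e-04] 94.32263889941349 [ 0.50233963  0.87703645 -0.95903234] 0.022985155872196284
```

View pics/w7.png

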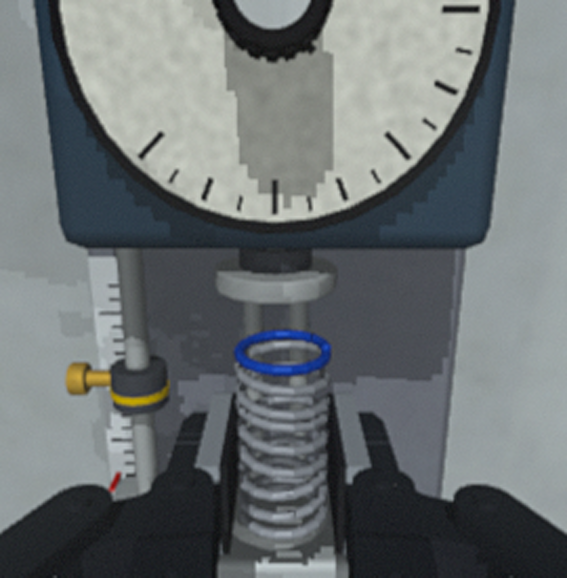

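```bash
python3 - <<'E'
from h import *
p=dict(np.load("w7.npz"));save(p,"w7b.png",(270,160,380,260),7)
f=lambda x,y:(190+x/2.1,50+y/2.1)
s=get_state();t=s["tcp_pos"];th=np.radians(94.32);X=np.array([np.cos(th),np.sin(th)]);Y=np.array([np.sin(th),-np.cos(th)])
for n,x,y,z in [("L",253,318,.041),("R",298,318,.041),("ring",283,353,.076),("plate",276,270,.069),("nearring",283,520,.076),("collar",139,380,.0395),("stoprod",134,270,.034)]:
    q=w(p,*f(x,y),z=z);print(n,q.round(4),((q-t)[:2]@X*1000).round(1),((q-t)[:2]@Y*1000).round(1))
E
```

```text
L [ 0.5482 -0.0187  0.041 ] 19.7 -8.2
R [ 0.5619 -0.0177  0.041 ] 19.6 5.5
ring [ 0.557 -0.015  0.076] 22.7 0.8
plate [0.5538 0.0042 0.069 ] 42.1 -0.9
nearring [ 0.5607 -0.0643  0.076 ] -26.7 0.8
collar [ 0.5131 -0.0429  0.0395] -1.8 -45.1
stoprod [ 0.5103 -0.0082  0.034 ] 33.0 -45.2
```

View pics/w7b.png

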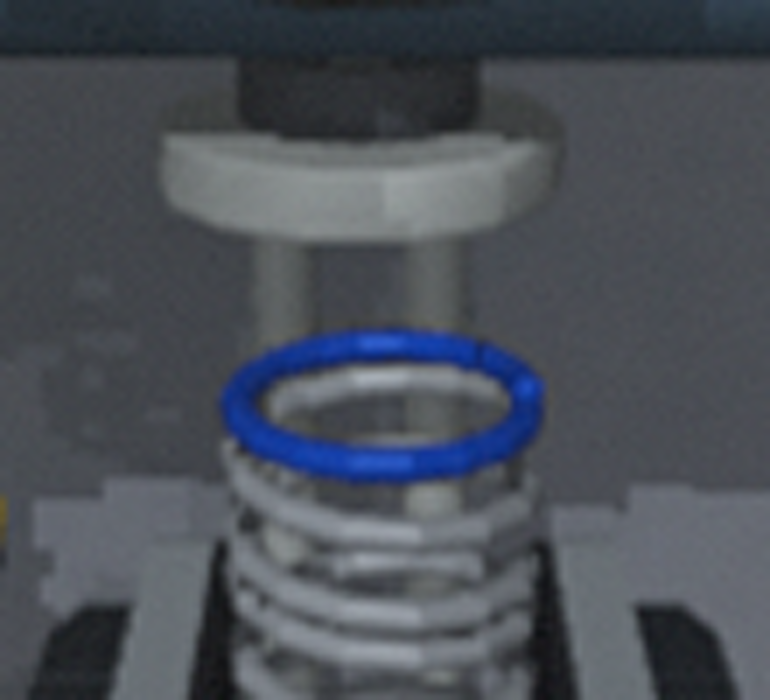

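Request:
arm_command(motion=[{"x": 0,"y": -1.9,"z": 5,"rx": 0,"ry": 0,"rz": 0,"hand": 1},{"x": 0,"y": -1.9,"z": 12,"rx": 0,"ry": 0,"rz": 0,"hand": 1},{"x": 0,"y": -1.9,"z": 18,"rx": 0,"ry": 0,"rz": 0,"hand": 1},{"x": 0,"y": -1.9,"z": 23,"rx": 0,"ry": 0,"rz": 0,"hand": 1},{"x": 0,"y": -1.9,"z": 23,"rx": 0,"ry": 0,"rz": 0,"hand": 1},{"x": 0,"y": -1.9,"z": 23,"rx": 0,"ry": 0,"rz": 0,"hand": 1}])

```text
clock: 10.68
tcp_pos: [0.5553, -0.0375, 0.0436]
orientation: [0.001, 0.68, 0.733, 0.0]
wrist_force: [1.2, 0.2, 2.4]
finger_gap: 0.0233
```

```bash
python3 - <<'E'
from h import *
s=get_state();print(s["clock"],s["tcp_pos"],s["wrist_force"],s["ft_torque"],s["finger_gap"])
p=viewer.read_camera("wrist");save(p,"w8.png",(190,50,460,325),2.1)
E
```

```text
10.675 [ 0.5553049  -0.0375242   0.04357436] [1.20472282 0.23331225 2.38608505] [ 0.07503272 -0.26718003  0.02786277] 0.023333252818474225
```

View pics/w8.png

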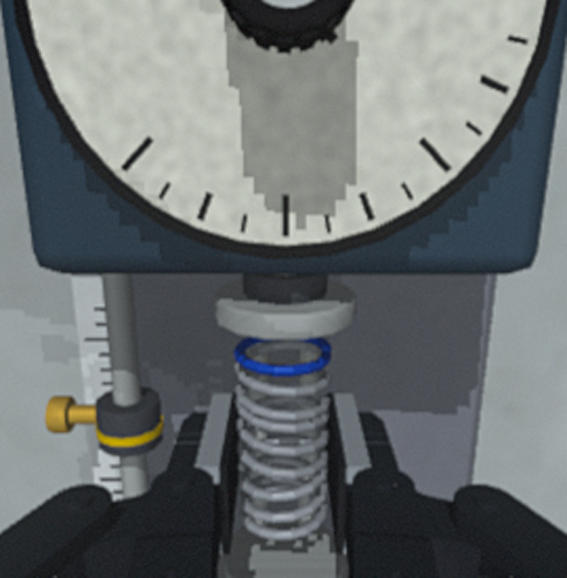

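Request:
arm_command(motion=[{"x": 0,"y": 0,"z": 0,"rx": 0,"ry": 0,"rz": 0,"hand": 0.35},{"x": 0,"y": 0,"z": 0,"rx": 0,"ry": 0,"rz": 0,"hand": 0.2},{"x": 0,"y": 0,"z": 0,"rx": 0,"ry": 0,"rz": 0,"hand": 0.0},{"x": 0,"y": 0,"z": 0,"rx": 0,"ry": 0,"rz": 0,"hand": -0.1},{"x": 0,"y": 0,"z": 0,"rx": 0,"ry": 0,"rz": 0,"hand": -0.1},{"x": 0,"y": 0,"z": -15,"rx": 0,"ry": 0,"rz": 0,"hand": -0.1},{"x": 0,"y": 0,"z": -50,"rx": 0,"ry": 0,"rz": 0,"hand": -0.1},{"x": 0,"y": 0,"z": -100,"rx": 0,"ry": 0,"rz": 0,"hand": -0.1},{"x": 0,"y": 0,"z": -125,"rx": 0,"ry": 0,"rz": 0,"hand": -0.1},{"x": 0,"y": 0,"z": -125,"rx": 0,"ry": 0,"rz": 0,"hand": -0.1}])

```text
clock: 11.98
tcp_pos: [0.5564, -0.0378, 0.1718]
orientation: [0.003, 0.68, 0.733, 0.002]
wrist_force: [-0.4, -1.1, -0.3]
finger_gap: 0.0469
```

```bash
python3 - <<'E'
from h import *
s=get_state();print(s["clock"],s["tcp_pos"],s["wrist_force"],s["ft_torque"],s["finger_gap"])
p=viewer.read_camera("wrist");save(p,"w9.png",(190,50,460,325),2.1)
np.savez("w9.npz",**{k:p[k] for k in ["image","z_map","intrinsics","rvec","tvec"]})
E
```

```text
11.975 [ 0.55641306 -0.03778659  0.17175833] [-0.42674597 -1.1476589  -0.31833481] [ 0.03587513  0.01735808 -0.004518  ] 0.04687859718941958
```

View pics/w9.png

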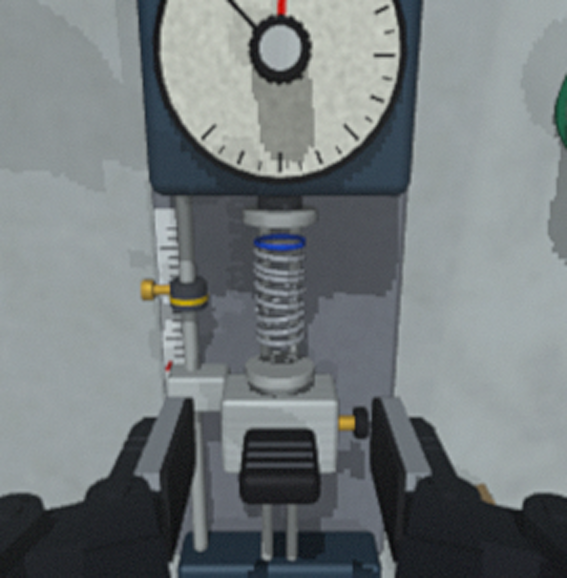

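```bash
cat >> h.py <<'E'
th=np.radians(4.4); YV=np.array([-np.sin(th),np.cos(th)]); XV=np.array([np.cos(th),np.sin(th)]); O=np.array([0.5582,-0.0494])
def L(q): q=np.atleast_2d(q); return np.c_[(q[:,:2]-O)@XV,(q[:,:2]-O)@YV,q[:,2]]*1000
def st():
    s=get_state(); print("t",round(s["clock"],2),"tcp",s["tcp_pos"].round(4),"th",round(np.degrees(2*np.arctan2(s["orientation"][2],s["orientation"][1])),2),"q",s["orientation"].round(4),"F",s["wrist_force"].round(2),"M",s["ft_torque"].round(3),"gap",round(s["finger_gap"],4),"j6",s["joint_pos"][5].round(3)); return s
E
python3 - <<'E'
from h import *
p=dict(np.load("w9.npz"))
C=L(cloud(p))
m=(abs(C[:,0])<25)&(C[:,2]>104)&(C[:,2]<116)&(C[:,1]<-20)&(C[:,1]>-90);A=C[m]
print("tongue",len(A),np.percentile(A,[2,50,98],axis=0).round(1))
m=(abs(C[:,0])<16)&(C[:,2]>75)&(C[:,2]<104)&(C[:,1]<-20)&(C[:,1]>-90);A=C[m]
print("tongue front",len(A),np.percentile(A,[2,50,98],axis=0).round(1))
f=lambda x,y:(190+x/2.1,50+y/2.1)
for n,x,y,z in [("tongue top c",281,482,.110),("tonguetopL",242,490,.11),("tonguetopR",320,490,.11),("t back",281,500,.11),("t front",281,462,.11),("ear front top",195,380,.038),("collar face",189,300,.038),("knob",280,47,.096),("spr end",280,242,.052),("L rod",265,520,.041),("R rod",291,520,.041)]:
    print(n,L(w(p,*f(x,y),z=z)).round(1))
save(p,"w9b.png",(260,170,350,290),5)
E
```

```text
tongue 619 [[-16.6 -61.7 104.6]
 [ -1.1 -53.1 109.9]
 [ 14.4 -48.6 111.6]]
tongue front 597 [[-1.530e+01 -5.090e+01  7.570e+01]
 [-1.000e-01 -4.890e+01  9.120e+01]
 [ 1.510e+01 -4.800e+01  1.035e+02]]
tongue top c [[ -0.4 -51.6 110. ]]
tonguetopL [[-16.3 -55.4 110. ]]
tonguetopR [[ 15.6 -55.5 110. ]]
t back [[ -0.4 -60.3 110. ]]
t front [[ -0.4 -42.3 110. ]]
ear front top [[-44.5 -40.1  38. ]]
collar face [[-45.4   3.2  38. ]]
knob [[ -0.3 112.3  96. ]]
spr end [[-0.5 35.2 52. ]]
L rod [[  -9.2 -124.4   41. ]]
R rod [[   5.3 -124.5   41. ]]
```

View pics/w9b.png

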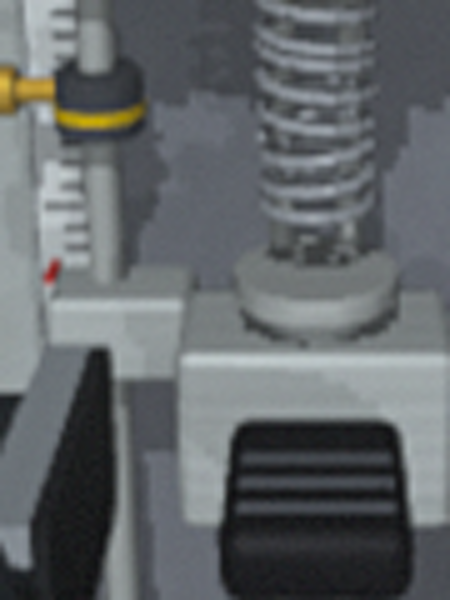

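Request:
arm_command(motion=[{"x": -8,"y": 0,"z": 0,"rx": 0,"ry": 0,"rz": -10,"hand": -0.1},{"x": -16,"y": 0,"z": 0,"rx": 0,"ry": 0,"rz": -20,"hand": -0.1},{"x": -24,"y": 0,"z": 0,"rx": 0,"ry": 0,"rz": -30,"hand": -0.1},{"x": -32,"y": 0,"z": 0,"rx": 0,"ry": 0,"rz": -40,"hand": -0.1},{"x": -40,"y": 0,"z": 0,"rx": 0,"ry": 0,"rz": -50,"hand": -0.1},{"x": -48,"y": 0,"z": 0,"rx": 0,"ry": 0,"rz": -60,"hand": -0.1},{"x": -56,"y": 0,"z": 0,"rx": 0,"ry": 0,"rz": -70,"hand": -0.1},{"x": -66,"y": 0.5,"z": 0,"rx": 0,"ry": 0,"rz": -80,"hand": -0.1},{"x": -66,"y": 0.5,"z": 10,"rx": 0,"ry": 0,"rz": -90,"hand": -0.1},{"x": -66,"y": 0.5,"z": 20,"rx": 0,"ry": 0,"rz": -90,"hand": -0.1}])

```text
clock: 13.28
tcp_pos: [0.5591, -0.103, 0.1466]
orientation: [-0.001, -0.037, 0.999, 0.0]
wrist_force: [0.4, 1.5, 0.8]
finger_gap: 0.0472
```

Request:
arm_command(motion=[{"x": 0,"y": 0,"z": 0,"rx": 0,"ry": 0,"rz": 0,"hand": -0.1},{"x": 0,"y": 0,"z": 0,"rx": 0,"ry": 0,"rz": 0,"hand": -0.1}])

```text
clock: 13.52
tcp_pos: [0.5598, -0.103, 0.148]
orientation: [-0.0, -0.037, 0.999, 0.0]
wrist_force: [-1.0, 0.1, -0.3]
finger_gap: 0.0469
```

```bash
python3 - <<'E'
from h import *
s=st();print(L(s["tcp_pos"]))
p=viewer.read_camera("wrist");save(p,"w10.png")
np.savez("w10.npz",**{k:p[k] for k in ["image","z_map","intrinsics","rvec","tvec"]})
C=L(cloud(p))
m=(abs(C[:,0])<25)&(C[:,2]>107)&(C[:,2]<116)&(C[:,1]<-20)&(C[:,1]>-90);A=C[m]
print("tongue",len(A),np.percentile(A,[2,50,98],axis=0).round(1))
E
```

```text
t 13.53 tcp [ 0.5598 -0.103   0.148 ] th 184.26 q [-3.000e-04 -3.720e-02  9.993e-01  1.000e-04] F [-0.98  0.12 -0.25] M [ 0.019 -0.037 -0.005] gap 0.0469 j6 -0.397
[[ -2.4926358 -53.5673977 148.0219031]]
tongue 793 [[-17.9 -62.5 107.4]
 [ -3.5 -56.  110. ]
 [ 12.9 -49.6 111.7]]
```

View pics/w10.png

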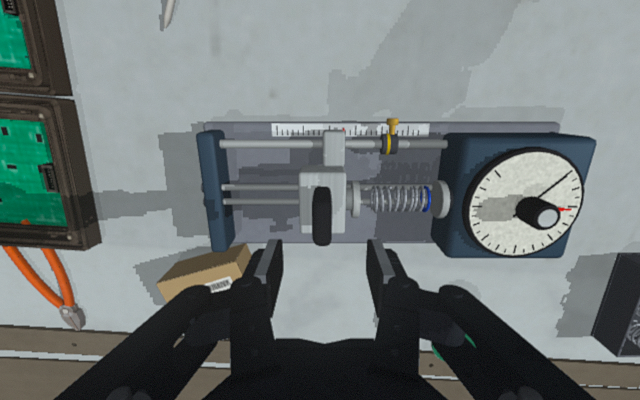

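Request:
arm_command(motion=[{"x": 0,"y": -2.4,"z": 25,"rx": 0,"ry": 0,"rz": 0,"hand": -0.1},{"x": 0,"y": -2.4,"z": 50,"rx": 0,"ry": 0,"rz": 0,"hand": -0.1},{"x": 0,"y": -2.4,"z": 70,"rx": 0,"ry": 0,"rz": 0,"hand": -0.1},{"x": 0,"y": -2.4,"z": 70,"rx": 0,"ry": 0,"rz": 0,"hand": 0.2},{"x": 0,"y": -2.4,"z": 70,"rx": 0,"ry": 0,"rz": 0,"hand": 0.5},{"x": 0,"y": -2.4,"z": 70,"rx": 0,"ry": 0,"rz": 0,"hand": 0.7},{"x": 0,"y": -2.4,"z": 70,"rx": 0,"ry": 0,"rz": 0,"hand": 1},{"x": 0,"y": -2.4,"z": 70,"rx": 0,"ry": 0,"rz": 0,"hand": 1},{"x": 0,"y": -2.4,"z": 70,"rx": 0,"ry": 0,"rz": 0,"hand": 1}], force=60)

```text
clock: 14.7
tcp_pos: [0.5611, -0.1056, 0.0796]
orientation: [0.001, -0.038, 0.999, -0.0]
wrist_force: [-0.6, 1.9, 5.2]
finger_gap: 0.013
```

```bash
python3 - <<'E'
from h import *
s=st();print(L(s["tcp_pos"]))
p=viewer.read_camera("wrist");save(p,"w11.png")
np.savez("w11.npz",**{k:p[k] for k in ["image","z_map","intrinsics","rvec","tvec"]})
E
```

```text
t 14.7 tcp [ 0.5611 -0.1056  0.0796] th 184.34 q [ 1.200e-03 -3.790e-02  9.993e-01 -2.000e-04] F [-0.59  1.85  5.2 ] M [ 0.435  0.15  -0.098] gap 0.013 j6 -0.403
[[ -1.45136858 -56.22828278  79.63581512]]
```

View pics/w11.png

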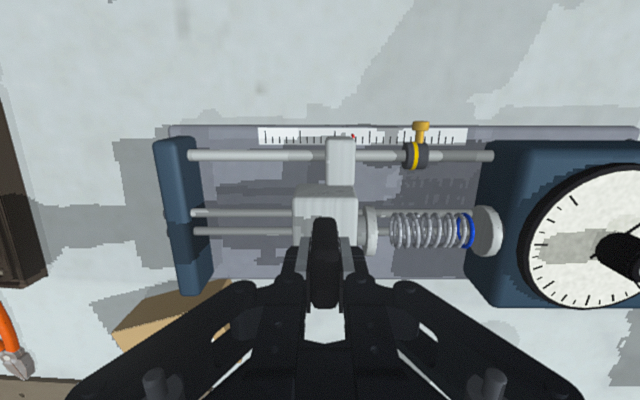

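```bash
python3 - <<'E'
from h import *
p=dict(np.load("w11.npz"))
save(p,"w11b.png",(240,110,500,270),3)
for z in (.034,.038):print(L(w(p,355,150,z=z)),L(w(p,403,155,z=z)),L(w(p,429,155,z=z)))
for u in (350,352,354,356,358,400,402,404,406):print(u,L(w(p,u,150)).round(1),L(w(p,u,156)).round(1))
E
```

```text
[[-51.24110438 -36.31652989  34.        ]] [[-47.81808624  -3.76258264  34.        ]] [[-47.79309698  13.80636523  34.        ]]
[[-51.86857719 -36.75018282  38.        ]] [[-48.51809063  -4.88603304  38.        ]] [[-48.49363088  12.31063998  38.        ]]
350 [[-52.7 -40.5  43.1]] [[-48.9 -40.5  43.7]]
352 [[-52.7 -39.2  43.3]] [[-48.7 -39.   42.3]]
354 [[-52.7 -38.   43.2]] [[-48.7 -37.7  42.3]]
356 [[-50.9 -35.4  31.9]] [[-47.2 -35.5  34.3]]
358 [[-50.8 -33.9  31. ]] [[-47.3 -34.2  34.6]]
400 [[-50.9  -5.6  32.2]] [[-47.3  -6.   34.9]]
402 [[-51.   -4.3  32.5]] [[-47.5  -4.9  35.8]]
404 [[-51.   -3.   32.6]] [[-47.3  -3.3  35.1]]
406 [[-51.2  -2.1  34.1]] [[-47.5  -2.2  35.8]]
```

View pics/w11b.png

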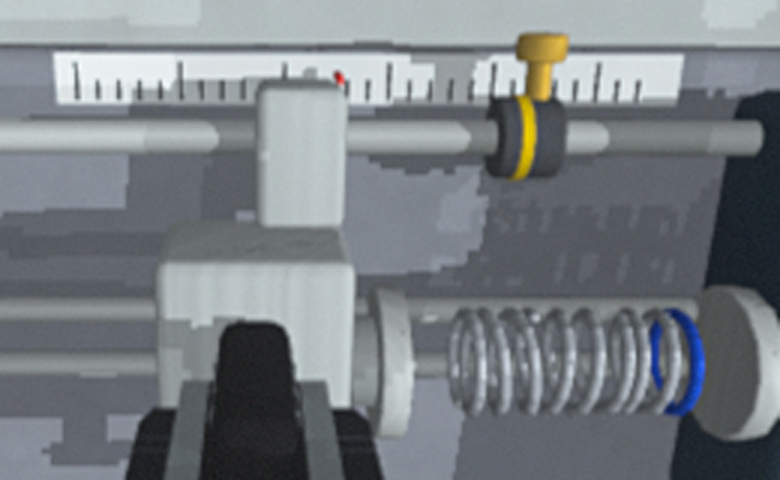

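Request:
arm_command(motion=[{"x": 0,"y": 3,"z": 0,"rx": 0,"ry": 0,"rz": 0,"hand": 1},{"x": 0,"y": 6,"z": 0,"rx": 0,"ry": 0,"rz": 0,"hand": 1},{"x": 0,"y": 9,"z": 0,"rx": 0,"ry": 0,"rz": 0,"hand": 1},{"x": 0,"y": 12,"z": 0,"rx": 0,"ry": 0,"rz": 0,"hand": 1},{"x": 0,"y": 15,"z": 0,"rx": 0,"ry": 0,"rz": 0,"hand": 1},{"x": 0,"y": 17,"z": 0,"rx": 0,"ry": 0,"rz": 0,"hand": 1},{"x": 0,"y": 19,"z": 0,"rx": 0,"ry": 0,"rz": 0,"hand": 1},{"x": 0,"y": 21,"z": 0,"rx": 0,"ry": 0,"rz": 0,"hand": 1},{"x": 0,"y": 23,"z": 0,"rx": 0,"ry": 0,"rz": 0,"hand": 1},{"x": 0,"y": 24,"z": 0,"rx": 0,"ry": 0,"rz": 0,"hand": 1}])

```text
clock: 16.0
tcp_pos: [0.5595, -0.0843, 0.0797]
orientation: [0.001, -0.037, 0.999, -0.003]
wrist_force: [-1.6, -7.6, 4.8]
finger_gap: 0.0131
```

```bash
python3 - <<'E'
from h import *
s=st();print(L(s["tcp_pos"]))
p=viewer.read_camera("wrist");save(p,"w12.png",(240,110,500,270),3)
E
```

```text
t 16.0 tcp [ 0.5595 -0.0843  0.0797] th 184.24 q [ 0.0012 -0.037   0.9993 -0.0026] F [-1.6 -7.6  4.8] M [-1.051  0.269  0.02 ] gap 0.0131 j6 -0.363
[[ -1.35774091 -34.87523959  79.72593183]]
```

View pics/w12.png

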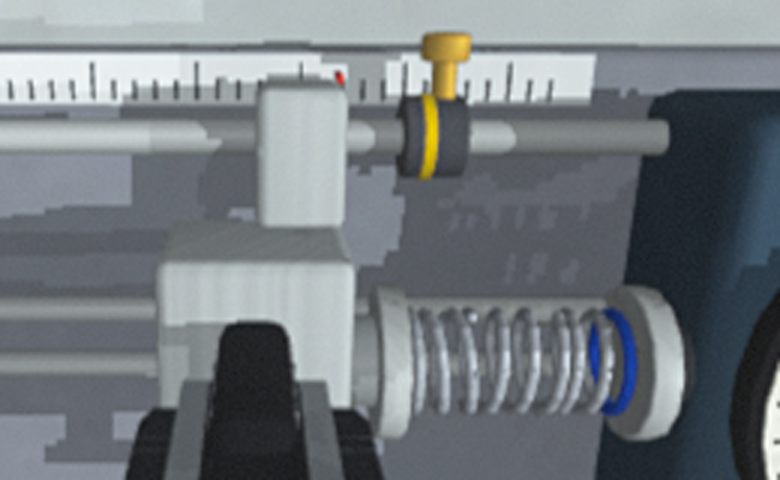

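Request:
arm_command(motion=[{"x": 0,"y": 1.5,"z": 0,"rx": 0,"ry": 0,"rz": 0,"hand": 1},{"x": 0,"y": 3,"z": 0,"rx": 0,"ry": 0,"rz": 0,"hand": 1},{"x": 0,"y": 4.5,"z": 0,"rx": 0,"ry": 0,"rz": 0,"hand": 1},{"x": 0,"y": 6,"z": 0,"rx": 0,"ry": 0,"rz": 0,"hand": 1},{"x": 0,"y": 7,"z": 0,"rx": 0,"ry": 0,"rz": 0,"hand": 1},{"x": 0,"y": 8,"z": 0,"rx": 0,"ry": 0,"rz": 0,"hand": 1}])

```text
clock: 16.8
tcp_pos: [0.559, -0.0769, 0.0797]
orientation: [0.001, -0.037, 0.999, -0.003]
wrist_force: [-1.2, -9.3, 4.5]
finger_gap: 0.013
```

```bash
python3 - <<'E'
from h import *
s=st();print(L(s["tcp_pos"]))
p=viewer.read_camera("wrist");save(p,"w13.png",(240,110,500,270),3)
E
```

```text
t 16.8 tcp [ 0.559  -0.0769  0.0797] th 184.21 q [ 0.0011 -0.0367  0.9993 -0.0031] F [-1.22 -9.28  4.45] M [-1.367  0.244  0.06 ] gap 0.013 j6 -0.35
[[ -1.35065239 -27.47103938  79.72056865]]
```

View pics/w13.png

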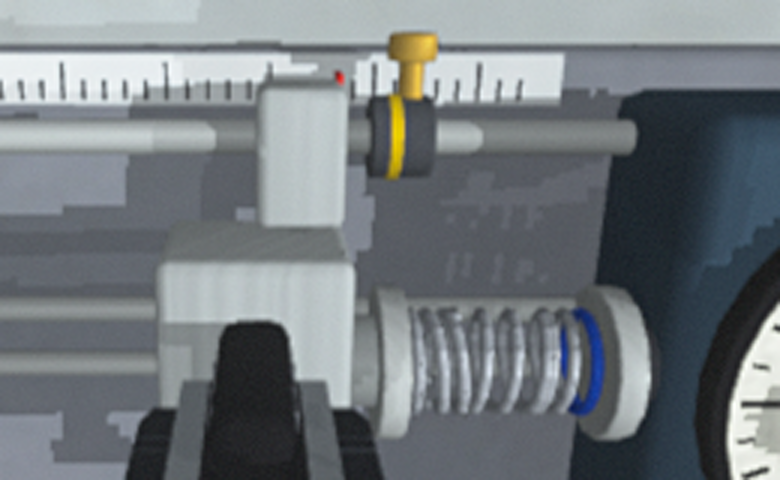

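Request:
arm_command(motion=[{"x": 0,"y": 0.7,"z": 0,"rx": 0,"ry": 0,"rz": 0,"hand": 1},{"x": 0,"y": 1.4,"z": 0,"rx": 0,"ry": 0,"rz": 0,"hand": 1},{"x": 0,"y": 2.1,"z": 0,"rx": 0,"ry": 0,"rz": 0,"hand": 1},{"x": 0,"y": 2.8,"z": 0,"rx": 0,"ry": 0,"rz": 0,"hand": 1},{"x": 0,"y": 3.4,"z": 0,"rx": 0,"ry": 0,"rz": 0,"hand": 1},{"x": 0,"y": 4.0,"z": 0,"rx": 0,"ry": 0,"rz": 0,"hand": 1}])

```text
clock: 17.6
tcp_pos: [0.5587, -0.0732, 0.0797]
orientation: [0.001, -0.037, 0.999, -0.003]
wrist_force: [-0.2, -10.4, 4.2]
finger_gap: 0.0129
```

```bash
python3 - <<'E'
from h import *
s=st();print(L(s["tcp_pos"]))
p=viewer.read_camera("wrist");save(p,"w14.png",(300,110,430,190),6)
E
```

```text
t 17.6 tcp [ 0.5587 -0.0732  0.0797] th 184.2 q [ 0.0011 -0.0366  0.9993 -0.0034] F [ -0.23 -10.37   4.22] M [-1.53   0.327  0.077] gap 0.0129 j6 -0.343
[[ -1.34799248 -23.79062767  79.72199326]]
```

View pics/w14.png

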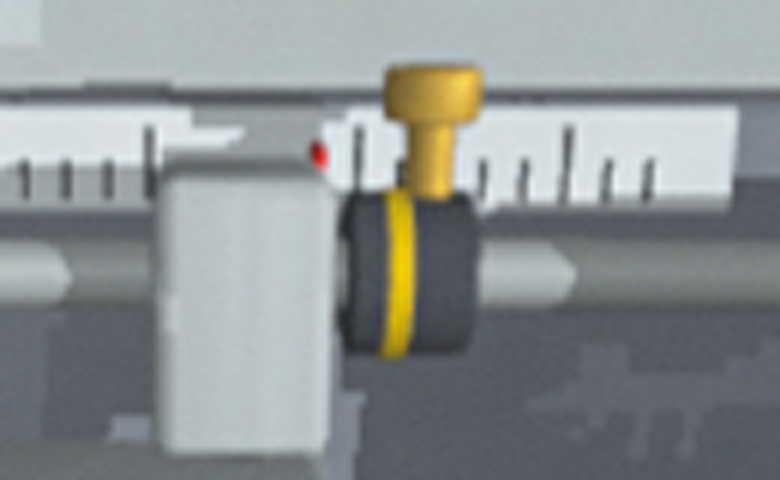

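Request:
arm_command(motion=[{"x": 0,"y": 0.4,"z": 0,"rx": 0,"ry": 0,"rz": 0,"hand": 1},{"x": 0,"y": 0.8,"z": 0,"rx": 0,"ry": 0,"rz": 0,"hand": 1},{"x": 0,"y": 1.0,"z": 0,"rx": 0,"ry": 0,"rz": 0,"hand": 1}])

```text
clock: 18.02
tcp_pos: [0.5586, -0.0723, 0.0797]
orientation: [0.001, -0.037, 0.999, -0.003]
wrist_force: [-0.4, -11.5, 3.8]
finger_gap: 0.013
```

Request:
arm_command(motion=[{"x": 0,"y": 0.4,"z": 0,"rx": 0,"ry": 0,"rz": 0,"hand": 1},{"x": 0,"y": 0.4,"z": 0,"rx": 0,"ry": 0,"rz": 0,"hand": 1}])

```text
clock: 18.27
tcp_pos: [0.5586, -0.0719, 0.0797]
orientation: [0.001, -0.037, 0.999, -0.003]
wrist_force: [-0.8, -11.1, 4.3]
finger_gap: 0.013
```

```bash
python3 - <<'E'
from h import *
s=st();print(L(s["tcp_pos"]))
E
```

```text
t 18.27 tcp [ 0.5586 -0.0719  0.0797] th 184.2 q [ 0.0012 -0.0366  0.9993 -0.0034] F [ -0.84 -11.09   4.25] M [-1.578  0.277  0.03 ] gap 0.013 j6 -0.341
[[ -1.34383554 -22.45555946  79.72254029]]
```

Request:
arm_command(motion=[{"x": 0,"y": 0.4,"z": 0,"rx": 0,"ry": 0,"rz": 0,"hand": 1},{"x": 0,"y": 0.4,"z": 0,"rx": 0,"ry": 0,"rz": 0,"hand": 1}])

```text
clock: 18.52
tcp_pos: [0.5586, -0.0716, 0.0797]
orientation: [0.001, -0.037, 0.999, -0.003]
wrist_force: [-0.7, -10.1, 4.2]
finger_gap: 0.0129
```

Request:
arm_command(motion=[{"x": 0,"y": 0.4,"z": 0,"rx": 0,"ry": 0,"rz": 0,"hand": 1},{"x": 0,"y": 0.4,"z": 0,"rx": 0,"ry": 0,"rz": 0,"hand": 1}])

```text
clock: 18.77
tcp_pos: [0.5586, -0.0712, 0.0797]
orientation: [0.001, -0.037, 0.999, -0.003]
wrist_force: [-1.8, -11.6, 3.7]
finger_gap: 0.0131
```

Request:
arm_command(motion=[{"x": 0,"y": 0.4,"z": 0,"rx": 0,"ry": 0,"rz": 0,"hand": 1},{"x": 0,"y": 0.4,"z": 0,"rx": 0,"ry": 0,"rz": 0,"hand": 1}])

```text
clock: 19.02
tcp_pos: [0.5585, -0.071, 0.0797]
orientation: [0.001, -0.037, 0.999, -0.004]
wrist_force: [-2.0, -12.4, 4.3]
finger_gap: 0.0133
```

Request:
arm_command(motion=[{"x": 0,"y": 0.4,"z": 0,"rx": 0,"ry": 0,"rz": 0,"hand": 1},{"x": 0,"y": 0.4,"z": 0,"rx": 0,"ry": 0,"rz": 0,"hand": 1}])

```text
clock: 19.27
tcp_pos: [0.5585, -0.071, 0.0797]
orientation: [0.001, -0.036, 0.999, -0.004]
wrist_force: [-0.9, -13.1, 3.8]
finger_gap: 0.0133
```

```bash
python3 - <<'E'
from h import *
s=st();print(L(s["tcp_pos"]))
p=viewer.read_camera("wrist");save(p,"w15.png",(300,110,430,190),6)
s=st()
E
```

```text
t 19.27 tcp [ 0.5585 -0.071   0.0797] th 184.17 q [ 0.0011 -0.0364  0.9993 -0.0041] F [ -0.88 -13.11   3.81] M [-1.903  0.329  0.124] gap 0.0133 j6 -0.338
[[ -1.33951206 -21.56610781  79.7447958 ]]
t 19.32 tcp [ 0.5586 -0.071   0.0797] th 184.17 q [ 0.0012 -0.0364  0.9993 -0.0041] F [ -1.73 -13.35   4.53] M [-1.993  0.302  0.109] gap 0.0132 j6 -0.338
```

View pics/w15.png

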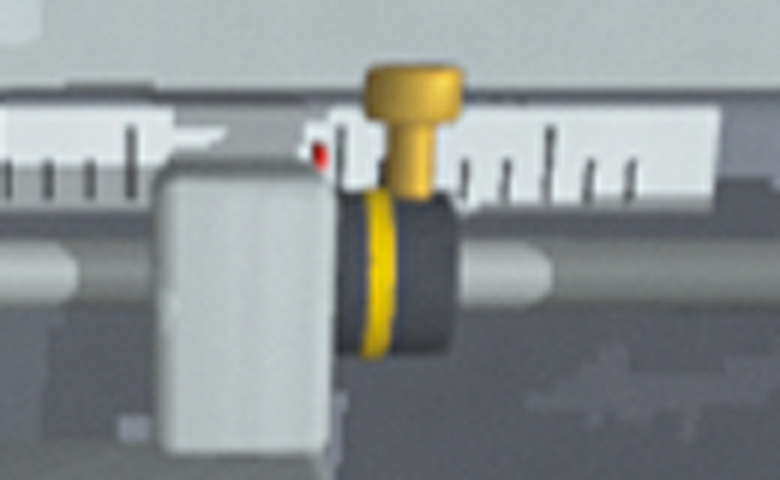

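Request:
arm_command(motion=[{"x": 0,"y": 0.4,"z": 0,"rx": 0,"ry": 0,"rz": 0,"hand": 1},{"x": 0,"y": 0.8,"z": 0,"rx": 0,"ry": 0,"rz": 0,"hand": 1},{"x": 0,"y": 0.8,"z": 0,"rx": 0,"ry": 0,"rz": 0,"hand": 1}])

```text
clock: 19.7
tcp_pos: [0.5585, -0.071, 0.0797]
orientation: [0.001, -0.036, 0.999, -0.005]
wrist_force: [-1.6, -15.8, 3.0]
finger_gap: 0.0134
```

Request:
arm_command(motion=[{"x": 0,"y": 0.2,"z": 0,"rx": 0,"ry": 0,"rz": 0,"hand": 1},{"x": 0,"y": 0.2,"z": 0,"rx": 0,"ry": 0,"rz": 0,"hand": 1}])

```text
clock: 19.95
tcp_pos: [0.5585, -0.071, 0.0798]
orientation: [0.001, -0.036, 0.999, -0.005]
wrist_force: [-1.2, -15.8, 3.3]
finger_gap: 0.0137
```

```bash
python3 - <<'E'
from h import *
for i in range(3):
    p=viewer.read_camera("wrist");s=st()
E
```

```text
t 20.0 tcp [ 0.5585 -0.071   0.0798] th 184.14 q [ 0.0011 -0.0361  0.9993 -0.0049] F [ -1.36 -16.84   3.31] M [-2.458  0.345  0.207] gap 0.0131 j6 -0.336
t 20.05 tcp [ 0.5585 -0.071   0.0798] th 184.14 q [ 0.0011 -0.0361  0.9993 -0.0049] F [ -1.82 -16.86   3.48] M [-2.423  0.365  0.12 ] gap 0.0133 j6 -0.336
t 20.1 tcp [ 0.5586 -0.071   0.0798] th 184.14 q [ 0.0011 -0.0361  0.9993 -0.0049] F [ -1.83 -17.33   3.38] M [-2.445  0.302  0.137] gap 0.0131 j6 -0.336
```

Request:
arm_command(motion=[{"x": 0,"y": -1,"z": 0,"rx": 0,"ry": 0,"rz": 0,"hand": 1},{"x": 0,"y": -2,"z": 0,"rx": 0,"ry": 0,"rz": 0,"hand": 1},{"x": 0,"y": -3,"z": 0,"rx": 0,"ry": 0,"rz": 0,"hand": 1},{"x": 0,"y": -3,"z": 0,"rx": 0,"ry": 0,"rz": 0,"hand": 1}])

```text
clock: 20.6
tcp_pos: [0.5585, -0.071, 0.0797]
orientation: [0.001, -0.037, 0.999, -0.002]
wrist_force: [0.1, -6.6, 5.3]
finger_gap: 0.0132
```

```bash
python3 - <<'E'
from h import *
for i in range(2):
    p=viewer.read_camera("wrist");s=st()
E
```

```text
t 20.65 tcp [ 0.5586 -0.071   0.0797] th 184.25 q [ 0.0012 -0.0371  0.9993 -0.0022] F [-0.23 -6.64  4.87] M [-0.845  0.223  0.002] gap 0.0132 j6 -0.341
t 20.7 tcp [ 0.5585 -0.071   0.0797] th 184.25 q [ 0.0012 -0.037   0.9993 -0.0022] F [-0.96 -5.56  4.52] M [-0.852  0.26   0.029] gap 0.0132 j6 -0.341
```

Request:
arm_command(motion=[{"x": 0,"y": -0.8,"z": 0,"rx": 0,"ry": 0,"rz": 0,"hand": 1},{"x": 0,"y": -0.8,"z": 0,"rx": 0,"ry": 0,"rz": 0,"hand": 0.5},{"x": 0,"y": -0.8,"z": 0,"rx": 0,"ry": 0,"rz": 0,"hand": 0.2},{"x": 0,"y": -0.8,"z": 0,"rx": 0,"ry": 0,"rz": 0,"hand": 0.1},{"x": 0,"y": -0.8,"z": 0,"rx": 0,"ry": 0,"rz": 0,"hand": 0.1},{"x": 0,"y": -0.8,"z": -15,"rx": 0,"ry": 0,"rz": 0,"hand": 0.1},{"x": 0,"y": -0.8,"z": -50,"rx": 0,"ry": 0,"rz": 0,"hand": 0.1},{"x": 0,"y": -0.8,"z": -90,"rx": 0,"ry": 0,"rz": 0,"hand": 0.1},{"x": 0,"y": -0.8,"z": -120,"rx": 0,"ry": 0,"rz": 0,"hand": 0.1},{"x": 0,"y": -0.8,"z": -120,"rx": 0,"ry": 0,"rz": 0,"hand": 0.1}])

```text
clock: 21.95
tcp_pos: [0.5594, -0.07, 0.2023]
orientation: [0.003, -0.038, 0.999, -0.001]
wrist_force: [-0.0, 0.3, 0.9]
finger_gap: 0.0384
```

```bash
python3 - <<'E'
from h import *
s=st()
p=viewer.read_camera("wrist");save(p,"w16.png")
np.savez("w16.npz",**{k:p[k] for k in ["image","z_map","intrinsics","rvec","tvec"]})
s=st()
E
```

```text
t 21.95 tcp [ 0.5594 -0.07    0.2023] th 184.34 q [ 0.0032 -0.0379  0.9993 -0.0011] F [-0.03  0.29  0.92] M [0.001 0.011 0.029] gap 0.0384 j6 -0.343
t 22.0 tcp [ 0.5584 -0.0697  0.2003] th 184.34 q [ 1.800e-03 -3.790e-02  9.993e-01 -6.000e-04] F [-0.45  0.38  0.45] M [-0.015 -0.037  0.025] gap 0.0385 j6 -0.343
```

View pics/w16.png

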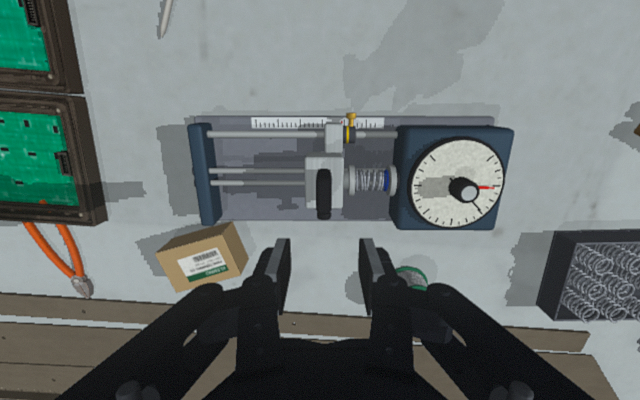

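```bash
python3 - <<'E'
from h import *
p=dict(np.load("w16.npz"))
save(p,"w16b.png",(400,125,520,240),5)
E
```

```text
(no output)
```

View pics/w16b.png

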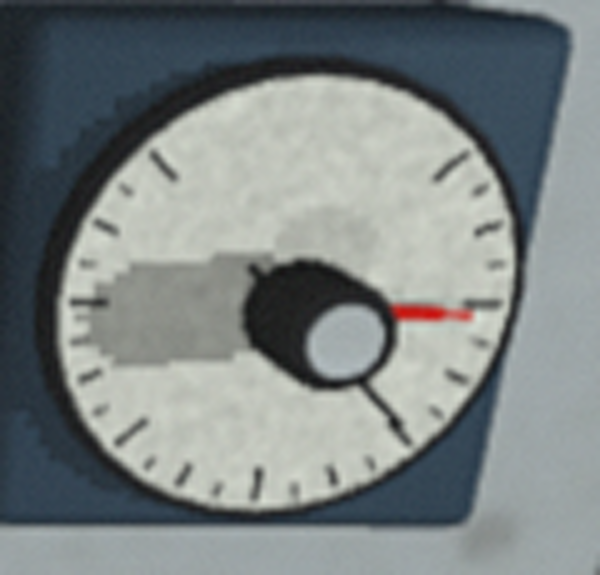

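Request:
arm_command(motion=[{"x": 0,"y": 40,"z": 0,"rx": 0,"ry": 0,"rz": 0,"hand": 0.0},{"x": 0,"y": 80,"z": 0,"rx": 0,"ry": 0,"rz": 0,"hand": 0.0},{"x": -1,"y": 115,"z": 0,"rx": 0,"ry": 0,"rz": 0,"hand": 0.0},{"x": -1,"y": 132,"z": 0,"rx": 0,"ry": 0,"rz": 0,"hand": 0.0},{"x": -1,"y": 132,"z": 0,"rx": 0,"ry": 0,"rz": 0,"hand": 0.0},{"x": -1,"y": 132,"z": 0,"rx": 0,"ry": 0,"rz": 0,"hand": 0.0},{"x": -1,"y": 132,"z": 0,"rx": 0,"ry": 0,"rz": 0,"hand": 0.0}])

```text
clock: 22.88
tcp_pos: [0.5486, 0.0611, 0.1982]
orientation: [-0.0, -0.037, 0.999, -0.0]
wrist_force: [0.2, -0.4, -0.1]
finger_gap: 0.0425
```

```bash
python3 - <<'E'
from h import *
s=st()
p=viewer.read_camera("wrist");save(p,"w17.png",(240,100,410,270),3.5)
np.savez("w17.npz",**{k:p[k] for k in ["image","z_map","intrinsics","rvec","tvec"]})
E
```

```text
t 22.88 tcp [0.5486 0.0611 0.1982] th 184.25 q [-0.000e+00 -3.700e-02  9.993e-01 -2.000e-04] F [ 0.25 -0.42 -0.11] M [-0.026 -0.034 -0.023] gap 0.0425 j6 -0.108
```

View pics/w17.png

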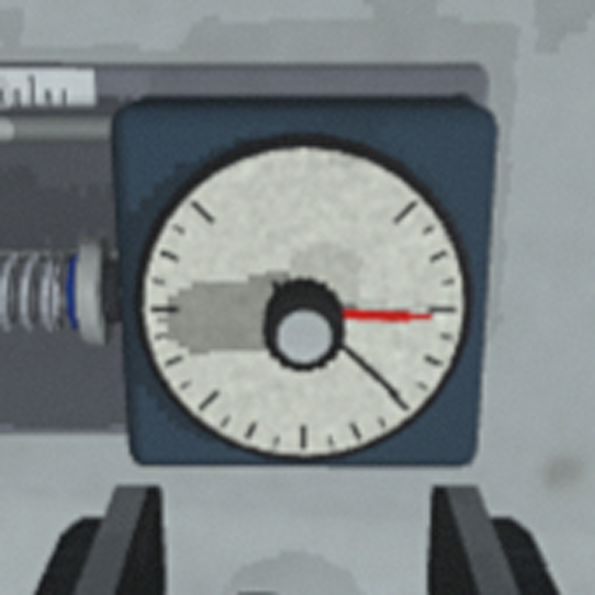

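```bash
python3 - <<'E'
from h import *
p=dict(np.load("w17.npz"))
f=lambda x,y:(240+x/3.5,100+y/3.5)
# dial outline fit
hsv=cv2.cvtColor(p["image"],cv2.COLOR_RGB2HSV)
k=w(p,*f(305,334),z=.096);print("knob top",k,L(k))
t=get_state()["tcp_pos"]
lt=w(p,*f(165,309),z=.071);rt=w(p,*f(445,310),z=.071);bt=w(p,*f(303,436),z=.071);print(L([*map(np.array,[lt,rt,bt])]))
pts=[w(p,*f(x,y),z=.0715)[:2] for x,y in [(141,309),(467,309),(303,456),(303,147),(190,193),(418,193)]]
A=np.array(pts);c,r=cv2.minEnclosingCircle(A.astype(np.float32)*1000)
M=np.c_[2*A,np.ones(len(A))];sol=np.linalg.lstsq(M,(A**2).sum(1),rcond=None)[0];cc=sol[:2];print("circle",cc,np.sqrt(sol[2]+cc@cc),L(np.r_[cc,.07]))
an=lambda q:np.degrees(np.arctan2(*(q[:2]-cc)[::-1]))
for z in (.071,.073):
  for n,a,b in [("needle",(347,346),(406,408)),("red",(345,315),(432,317)),("tick0",(396,222),(415,203)),("tick2",(432,309),(456,310)),("tick4",(395,398),(408,411))]:
    a=w(p,*f(*a),z=z);b=w(p,*f(*b),z=z);e=(b-a)[:2];print(z,n,"line",np.degrees(np.arctan2(e[1],e[0])).round(1),"tip",an(b).round(1),np.linalg.norm(b[:2]-cc).round(4))
th=np.radians(184.25);X=np.array([np.cos(th),np.sin(th)]);Y=np.array([np.sin(th),-np.cos(th)])
for c in (k[:2],cc):print("tool shift",(c-t[:2])@X*1000,(c-t[:2])@Y*1000)
E
```

```text
knob top [0.54902479 0.06291908 0.096     ] [[ -0.53116258 112.69195737  96.        ]]
[[-9.32409409e-02  7.26954889e+01  7.10000000e+01]
 [ 4.42916256e-01  1.53145449e+02  7.10000000e+01]
 [ 3.97226454e+01  1.12321183e+02  7.10000000e+01]]
circle [0.54969539 0.06287155] 0.04630518933530968 [[  0.13381656 112.59312317  70.        ]]
0.071 needle line 46.8 tip 49.1 0.0431
0.071 red line 92.9 tip 90.7 0.037
0.071 tick0 line 140.6 tip 139.2 0.0435
0.071 tick2 line 91.7 tip 94.0 0.0437
0.071 tick4 line 48.1 tip 48.8 0.0442
0.073 needle line 46.8 tip 49.7 0.0423
0.073 red line 92.9 tip 91.6 0.0367
0.073 tick0 line 140.6 tip 139.8 0.0436
0.073 tick2 line 91.7 tip 94.8 0.0434
0.073 tick4 line 48.1 tip 49.3 0.0435
tool shift -0.5390849568334244 1.7227507965340298
tool shift -1.204320567932197 1.6256578439970608
```

Request:
arm_command(motion=[{"x": -0.8,"y": 1.7,"z": 40,"rx": 0,"ry": 0,"rz": 0,"hand": 0.0},{"x": -0.8,"y": 1.7,"z": 80,"rx": 0,"ry": 0,"rz": 0,"hand": 0.0},{"x": -0.8,"y": 1.7,"z": 105,"rx": 0,"ry": 0,"rz": 0,"hand": 0.0},{"x": -0.8,"y": 1.7,"z": 118,"rx": 0,"ry": 0,"rz": 0,"hand": 0.0},{"x": -0.8,"y": 1.7,"z": 118,"rx": 0,"ry": 0,"rz": 0,"hand": 0.0},{"x": -0.8,"y": 1.7,"z": 118,"rx": 0,"ry": 0,"rz": 0,"hand": 0.0}], force=20)

```text
clock: 23.68
tcp_pos: [0.5501, 0.0638, 0.0814]
orientation: [0.001, -0.038, 0.999, -0.0]
wrist_force: [0.3, 0.0, 0.9]
finger_gap: 0.0431
```

```bash
python3 - <<'E'
from h import *
s=st()
p=viewer.read_camera("wrist");save(p,"w18.png",(200,120,450,320),3)
E
```

```text
t 23.68 tcp [0.5501 0.0638 0.0814] th 184.32 q [ 1.000e-03 -3.770e-02  9.993e-01 -1.000e-04] F [0.31 0.04 0.85] M [ 0.026 -0.047  0.016] gap 0.0431 j6 -0.105
```

View pics/w18.png

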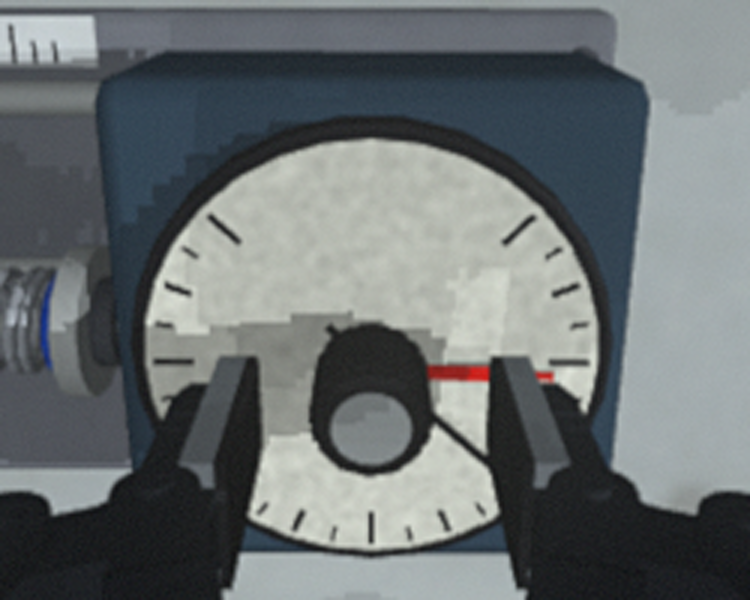

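Request:
arm_command(motion=[{"x": 0,"y": 0,"z": 1,"rx": 0,"ry": 0,"rz": 0,"hand": 0.2},{"x": 0,"y": 0,"z": 1,"rx": 0,"ry": 0,"rz": 0,"hand": 0.4},{"x": 0,"y": 0,"z": 1,"rx": 0,"ry": 0,"rz": 0,"hand": 1},{"x": 0,"y": 0,"z": 1,"rx": 0,"ry": 0,"rz": 0,"hand": 1},{"x": 0,"y": 0,"z": 1,"rx": 0,"ry": 0,"rz": 0,"hand": 1},{"x": 0,"y": 0,"z": 1,"rx": 0,"ry": 0,"rz": 0,"hand": 1}], force=20)

```text
clock: 24.48
tcp_pos: [0.5494, 0.0633, 0.0798]
orientation: [0.0, -0.038, 0.999, -0.001]
wrist_force: [-0.4, -4.9, 6.1]
finger_gap: 0.0199
```

```bash
python3 - <<'E'
from h import *
s=st()
E
```

```text
t 24.48 tcp [0.5494 0.0633 0.0798] th 184.31 q [ 4.000e-04 -3.760e-02  9.993e-01 -8.000e-04] F [-0.37 -4.94  6.07] M [-0.984  0.251  0.062] gap 0.0199 j6 -0.105
```

Request:
arm_command(motion=[{"x": 0,"y": -1.4,"z": 0,"rx": 0,"ry": 0,"rz": 0,"hand": 1},{"x": 0,"y": -1.4,"z": 0,"rx": 0,"ry": 0,"rz": 6,"hand": 1},{"x": 0,"y": -1.4,"z": 0,"rx": 0,"ry": 0,"rz": 12,"hand": 1},{"x": 0,"y": -1.4,"z": 0,"rx": 0,"ry": 0,"rz": 18,"hand": 1},{"x": 0,"y": -1.4,"z": 0,"rx": 0,"ry": 0,"rz": 24,"hand": 1},{"x": 0,"y": -1.4,"z": 0,"rx": 0,"ry": 0,"rz": 30,"hand": 1},{"x": 0,"y": -1.4,"z": 0,"rx": 0,"ry": 0,"rz": 36,"hand": 1},{"x": 0,"y": -1.4,"z": 0,"rx": 0,"ry": 0,"rz": 41,"hand": 1},{"x": 0,"y": -1.4,"z": 0,"rx": 0,"ry": 0,"rz": 43,"hand": 1},{"x": 0,"y": -1.4,"z": 0,"rx": 0,"ry": 0,"rz": 43,"hand": 1}])

```text
clock: 25.72
tcp_pos: [0.5492, 0.0624, 0.0798]
orientation: [0.0, 0.331, 0.944, -0.0]
wrist_force: [-1.3, -2.3, 5.6]
finger_gap: 0.0198
```

```bash
python3 - <<'E'
from h import *
s=st()
p=viewer.read_camera("wrist");save(p,"w19.png",(200,120,450,320),3)
E
```

```text
t 25.73 tcp [0.5492 0.0624 0.0798] th 141.31 q [ 2.000e-04  3.312e-01  9.436e-01 -1.000e-04] F [-1.33 -2.28  5.6 ] M [-0.647  0.445  0.006] gap 0.0198 j6 0.643
```

View pics/w19.png

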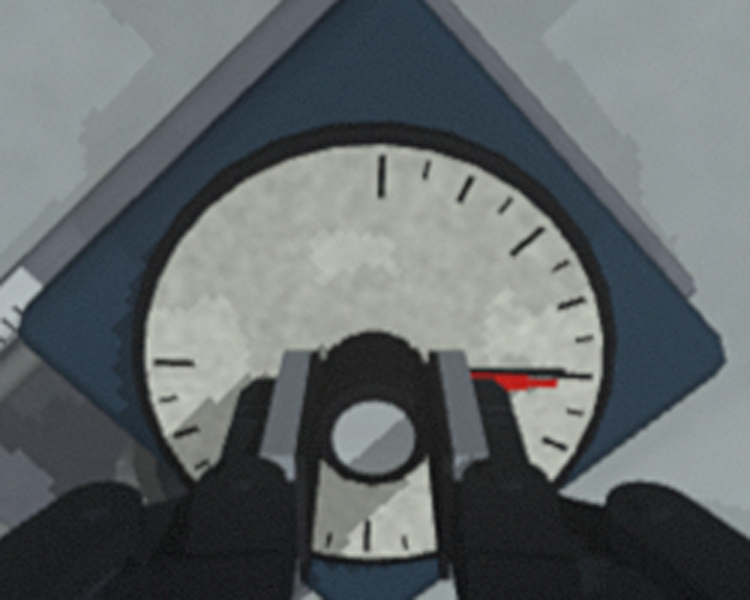

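Request:
arm_command(motion=[{"x": 0,"y": 0,"z": 0,"rx": 0,"ry": 0,"rz": -1.5,"hand": 1},{"x": 0,"y": 0,"z": 0,"rx": 0,"ry": 0,"rz": -1.5,"hand": 1},{"x": 0,"y": 0,"z": 0,"rx": 0,"ry": 0,"rz": -1.5,"hand": 0.3},{"x": 0,"y": 0,"z": 0,"rx": 0,"ry": 0,"rz": -1.5,"hand": 0},{"x": 0,"y": 0,"z": 0,"rx": 0,"ry": 0,"rz": -1.5,"hand": 0},{"x": 0,"y": 0,"z": -20,"rx": 0,"ry": 0,"rz": -1.5,"hand": 0},{"x": 0,"y": 0,"z": -60,"rx": 0,"ry": 0,"rz": -1.5,"hand": 0},{"x": 0,"y": 0,"z": -100,"rx": 0,"ry": 0,"rz": -1.5,"hand": 0},{"x": 0,"y": 0,"z": -120,"rx": 0,"ry": 0,"rz": -1.5,"hand": 0},{"x": 0,"y": 0,"z": -120,"rx": 0,"ry": 0,"rz": -1.5,"hand": 0}])

```text
clock: 27.02
tcp_pos: [0.5505, 0.0627, 0.2008]
orientation: [0.002, 0.319, 0.948, 0.001]
wrist_force: [0.6, 0.6, -0.3]
finger_gap: 0.043
```

Request:
arm_command(motion=[{"x": -30,"y": 0,"z": -10,"rx": 0,"ry": 0,"rz": 0,"hand": 0},{"x": -40,"y": 0,"z": -10,"rx": 0,"ry": 0,"rz": 0,"hand": 0},{"x": -40,"y": 0,"z": -10,"rx": 0,"ry": 0,"rz": 0,"hand": 0},{"x": -40,"y": 0,"z": -10,"rx": 0,"ry": 0,"rz": 0,"hand": 0}])

```text
clock: 27.52
tcp_pos: [0.58, 0.0388, 0.2081]
orientation: [-0.001, 0.319, 0.948, -0.0]
wrist_force: [-0.4, 0.6, 0.6]
finger_gap: 0.0426
```

```bash
python3 - <<'E'
from h import *
s=st()
p=viewer.read_camera("wrist");save(p,"w20.png");
np.savez("w20.npz",**{k:p[k] for k in ["image","z_map","intrinsics","rvec","tvec"]})
E
```

```text
t 27.52 tcp [0.58   0.0388 0.2081] th 142.84 q [-1.200e-03  3.186e-01  9.479e-01 -2.000e-04] F [-0.37  0.56  0.56] M [ 0.005  0.039 -0.007] gap 0.0426 j6 0.577
```

View pics/w20.png

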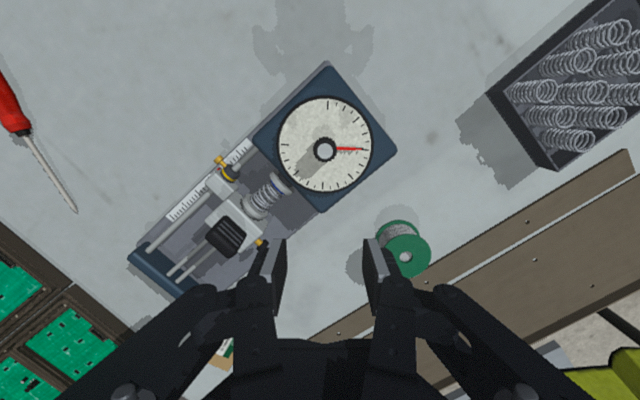

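```bash
python3 - <<'E'
from h import *
p=dict(np.load("w20.npz"))
save(p,"w20b.png",(270,90,380,200),6.5); save(p,"w20c.png",(190,140,310,280),5)
E
```

```text
(no output)
```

View pics/w20b.png

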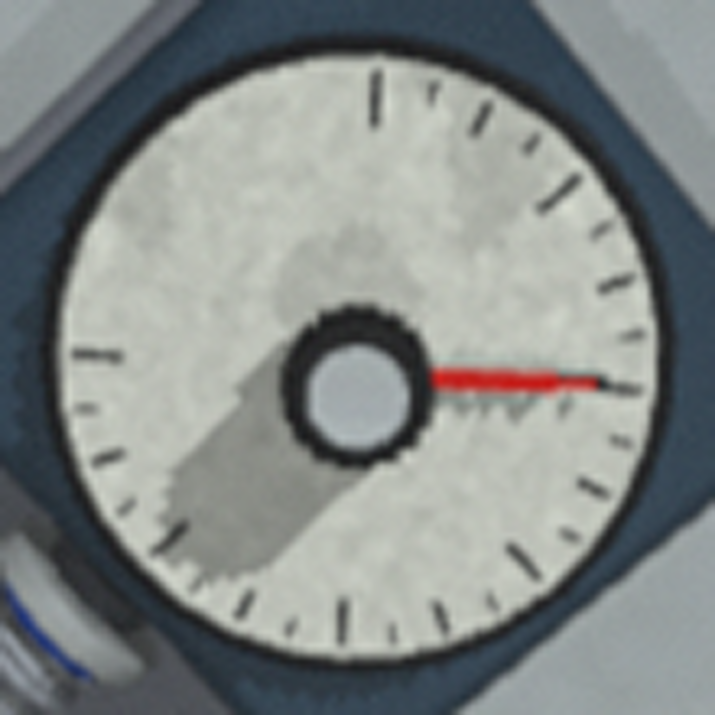

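View pics/w20c.png

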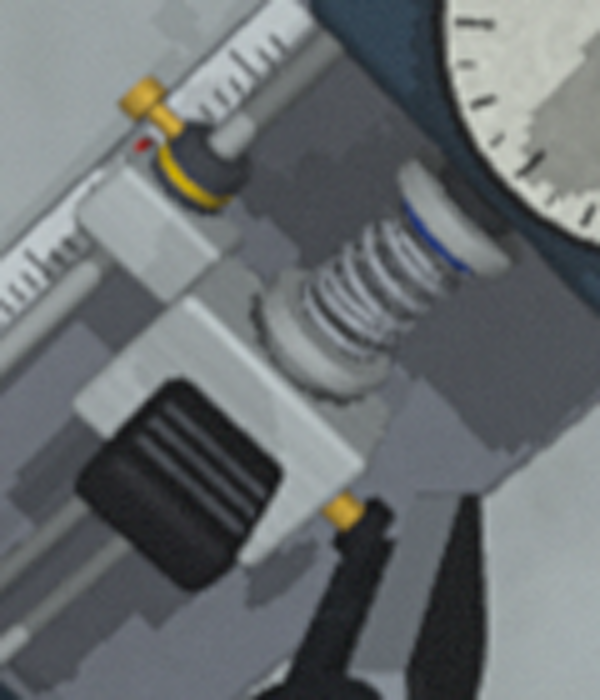

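The red hand now lies over the needle (tip at about px (600,382) in the crop). The ear is still against the collar, the spring is straight between the plates, and the gripper is clear of everything.

```bash
python3 - <<'E'
from h import *
st();print(hand_in())
E
```

```text
t 27.57 tcp [0.5801 0.0389 0.2085] th 142.86 q [-9.000e-04  3.185e-01  9.479e-01 -2.000e-04] F [ 0.59 -0.83  0.17] M [ 0.015 -0.031 -0.   ] gap 0.0427 j6 0.577
the job is handed in; nothing more can be done
None
```

I laid the master spring in the cradle, pushed the slide home on the stop collar, and turned the red hand about 41.5° so it lies over the needle. I handed the job in at 27.6 s; no verdict was reported.

**Last checks:**
- **Slide:** wrist force rose from about 11.4 N (brake and spring) to about 17 N at the stop. That makes roughly 5.4 N on the collar, an estimate from the difference. The slide stayed put after I backed off and let go, and the last picture shows the ear still against the collar.
- **Spring:** it lies straight between the plates, compressed and let go.
- **Dial:** the needle reads about 4 N, and the red hand covers it in the last wrist picture.
- **Clear of the scene:** the gripper ended well above everything, and the arm never went near the spool or carton. I did not measure the collar's, spool's or carton's positions again at the end.

**One slip:** while carrying the spring, an extra row sent the arm about 60 mm and 11° past its mark, high above the table. It touched nothing, and I corrected it before placing the spring.

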